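# Fetch the rear sieve from a crowded hook and pack the seed box

## Robot

A 6-joint arm with a two-finger parallel gripper is mounted at the origin on the work surface. World frame = base frame: x ahead of the robot, y to its left, z up, the work surface at z = 0. Lengths are in m, angles in rad, forces in N, time in s.
With the tool pointing down it reaches from about 0.375 to 0.975 m from the base axis. Payload 3.8 kg.
Tool frame: the origin (TCP) lies midway between the tips of the shut fingers; the grasp point (between the pads) lies 19 mm behind it; z points along the fingers, y is the direction in which the jaws open and shut (so a half turn about z gives the same grasp; the last joint's range is limited). The gripper opens to 85 mm and grips with 20 to 120 N. Pads are 22 mm wide; open, the fingers measure 114 mm over their backs; the gripper's body (76 mm by 85 mm) begins 54 mm behind the grasp point. The pads swing forward as they close: fully open they stand 13 mm farther back than shut.
Start: joints at [-1.289, 0.264, 1.604, -0, 1.274, -0.037], TCP at [0.212, -0.641, 0.231] pointing down, gripper open.
Joint ranges: [-2.63, 2.63], [-0.94, 2.18], [0.31, 2.57], [-1.31, 4.45], [0, 2.66], [-2.55, 2.55]. Speed limits (rad/s): [2.57, 2.57, 3.14, 3.14, 3.14, 3.14].

## Interface

Orientations are given as a rotation vector (axis times angle).
In Python, from workcell import bot gives the robot as it stands.
- The arm moves only by the tool drive_tool, never from a script. Its argument "deltas" is a list of rows, each an object with "hand": the opening, from 0 (shut) to 1 (fully open); "offset": the shift along the world's x, y, z in cm, a list of three; "angular": the turn, a rotation vector about the world's x, y, z in degrees, a list of three. A call has 1 to 8 rows; each row is the pose to reach, as a shift and turn from the pose commanded when the call began; what a row does not reach only later rows make up. A row lasts 1/8 s, in which the tool goes at most 62.5 mm and 10.7 degrees, less where a joint would pass 70% of its speed; a pose out of reach is approached as far as the arm can. A call with a gripper value outside its range is refused whole. The fingers move at their own pace and stop on an object; "force" is the grip in N (left out, the last holds). Time passes only in rows, so rows that repeat a pose let the fingers close. It gives the time, the measured TCP pose, the force and the opening at its end, in the units of the state.
- bot.read_state(): the state, without advancing time (a new reading comes with each control period).
- bot.read_camera(name): name is "scene" or "top" or "wrist"; returns a dict with "frame" (480x640x3 uint8, blue, green, red), "mtx" (3x3 intrinsics, pixels), "k1" (the pictures are not rectified: a ray, as slopes to the right and down, at radius r is drawn at 1 + k1 r^2 times it, then the intrinsics apply), "R" (3x3) and "t" (3): a world point X has camera coordinates R X + t. Camera axes: x right, y down, z forward; pixel columns grow to the right and rows downward; lengths in m; the calibration is good to about 2 mm. A picture is of the moment at which its call begins. There is no depth.
- bot.finish_job(): hands the job in, once; it reports no verdict.
The state is a dict: "time": time; "q": joint angles; "joint_vel": joint speeds; "joint_torque": joint torques, N m; "tool_pos": TCP position; "tcp_rot": TCP orientation; "wrist_force": force on the tool from outside, world axes, zero at the start; "torque": the same for the moment, N m; "width": opening from 0.0 (shut) to 1.0 (fully open).
Only numpy, scipy, OpenCV 4.12 (cv2) and the standard library are available. Lean on these libraries where they do the work, as an engineer would, in place of code of your own. Each camera call takes 0.05 s, during which the arm holds its last target. There are 200 camera calls.

## Task

The red sieve hangs at the back of the crowded hook: first hang all the white sieves in front of it on the spare hook and leave them hanging there. Then stand the red sieve upright in the slot between the two white ribs in the seed box, put every seed jar that is out on the board into the box, close the lid fully, and only then fold the black clip down flat over the lid. Leave the padlock, the hand rake and the pots where they are.

Things in the scene. Friction and masses are not known exactly. Their poses are not given: they have to be found in the camera images.
- hook_a: Crowded hook: fixed green stand, one level round steel arm (8 mm diameter) from the post along own -x, towards the robot. Origin on the board below the arm's root, z up. Arm top 150 mm above the origin; arm from x = 0 to -172 mm. Post behind it, 30 x 14 x 159 mm high; foot plate 140 x 100 x 8 mm. Red sieve 45 mm from the post, white ones in front, centres 30 mm or more apart.
- hook_b: Spare hook, empty at the start: fixed green stand, one level round steel arm (8 mm diameter) from the post along own -x, towards the robot. Origin on the board below the arm's root, z up. Arm top 150 mm above the origin; arm from x = 0 to -172 mm. Post behind it, 30 x 14 x 159 mm high; foot plate 140 x 100 x 8 mm. 
- hook_a_tip (a point): Upturned end of that arm, 172 mm from its root: it stands 7 mm above the arm's top, so a hanging sieve must be lifted 9 to 22 mm to slide over it. A sieve hanging on the arm has its tab centre 160.5 mm above the board.
- hook_b_tip (a point): Upturned end of that arm, 172 mm from its root: it stands 7 mm above the arm's top, so a hanging sieve must be lifted 9 to 22 mm to slide over it. A sieve hanging on the arm has its tab centre 160.5 mm above the board.
- sieve_red_tab (a point): Red flat square seed sieve, 60 g, 104 mm tall, 10 thick (own x). Upward: plate 52 wide (own y) x 52 high, open eye 24 wide x 32 high with a shallow V roof that rests on the hook arm, grip tab 34 wide (y) x 20 high x 10 thick. This point: centre of the tab, 10 mm above the eye's roof, 94 mm above the foot; z up along the sieve.
- sieve_red_foot (a point): Middle of the red sieve's lower edge (its foot, 52 x 10 mm); z up along the sieve, x through its thickness.
- sieve_1_tab (a point): White seed sieve, same shape and size as the red one; one of the front sieves, may be absent. This point is the centre of its grip tab (34 wide in own y x 20 high x 10 thick in own x), 10 mm above the roof of the eye by which it hangs, 94 mm above its foot; z up along the sieve.
- sieve_2_tab (a point): White seed sieve, same shape and size as the red one; one of the front sieves, may be absent. This point is the centre of its grip tab (34 wide in own y x 20 high x 10 thick in own x), 10 mm above the roof of the eye by which it hangs, 94 mm above its foot; z up along the sieve.
- sieve_3_tab (a point): White seed sieve, same shape and size as the red one; one of the front sieves, may be absent. This point is the centre of its grip tab (34 wide in own y x 20 high x 10 thick in own x), 10 mm above the roof of the eye by which it hangs, 94 mm above its foot; z up along the sieve.
- seedbox: Green plastic seed box fixed to the board, outer size 180 (own x) x 300 (own y) x 114 mm high, walls and floor 4 mm. Origin: centre of its underside; its front faces own -x (the robot), the lid hinges on its rear (+x) top edge.
- slot (a point): Middle of the slot on the box's inner floor (4 mm above the board), in the box's +y half: 22 mm wide in the box's x, between two white ribs 90 mm long (along box y), 4 mm thick, upright for 36 mm and then flared outward at about 35 degrees to a mouth 36 mm wide, 47 mm above the floor. The sieve's foot goes down here, its thickness across the slot; axes as the box.
- jar_area (a point): Middle of the free part of the box's inner floor (towards its -y side), 4 mm above the board; it is free for 105 mm towards +x, 65 mm towards -x, 90 mm to either side in y, so that jars fit one behind the other. Axes as the box.
- lid (a joint): Lid angle in rad: 0 shut; 1.57 standing upright (start: open, about 1.5 to 1.75). A stiff hinge: the lid stays where it is left, and is pushed shut with about 3 N near its free edge. Lid plate 186 x 306 x 6 mm.
- lid_edge (a point): Middle of the free edge of the lid on its outer (top) face, 185 mm from the hinge line.
- lid_hinge (a point): Middle of the lid's hinge line: on the rear top edge of the box, 114 mm above the board. Axes as the box, whatever the lid's angle.
- clip (a joint): Clip angle in rad: 0 folded down flat over the lid's front edge (closed), 1.57 upright, start about 1.9 to 2.4 leaning out towards the robot. Stiff: it stays where it is left; about 1 N at its tip folds it.
- clip_hinge (a point): Hinge of the clip, at the middle of the box's front, 8 mm before the front wall and 126.5 mm above the board; hinge line along box y, axes as the box. The clip is a black flap 50 mm long, 40 mm wide, 5 mm thick, with an 8 mm thick lip at its free end.
- clip_tip (a point): Free end of the clip, 50 mm from its hinge.
- jar_1_center (a point): Amber seed jar with a yellow lid, upright cylinder 60 mm diameter, 70 mm tall, 120 g, standing on the board. This point is its centre, 35 mm above its underside. It may be absent; if knocked over it lies on its side.
- jar_2_center (a point): Amber seed jar with a yellow lid, upright cylinder 60 mm diameter, 70 mm tall, 120 g, standing on the board. This point is its centre, 35 mm above its underside. It may be absent; if knocked over it lies on its side.
- padlock: Bystander: small brass-coloured padlock with open steel shackle lying flat, 42 x 70 x 20 mm; origin under its body.
- rake: Bystander: bamboo-handled hand rake lying on the board beyond the work, 260 mm long, 22 mm high; origin where handle meets shaft.
- pots: Bystander: two nested white plastic pots upside down, 92 mm diameter, 98 mm high; origin under the centre.
Things that resemble listed ones, but are neither listed nor needed, are in the scene too. What is shaped like the part that bears jar_1_center but green is not meant. What is shaped like the part that bears jar_2_center but purple is not meant.

How it is judged:
On the way, in this order (a step that is already met when the one before it is completed fails the run):
1. all white sieves hang on the spare hook (x of sieve_1_tab in the frame of hook_b between -0.166 and -0.01 m and y of sieve_1_tab in the frame of hook_b between -0.012 and 0.012 m and z of sieve_1_tab in the frame of hook_b between 0.154 and 0.168 m and angle between each of sieve_1_tab, sieve_2_tab, sieve_3_tab's own z axis and vertical below 0.25 rad and x of sieve_2_tab in the frame of hook_b between -0.166 and -0.01 m and y of sieve_2_tab in the frame of hook_b between -0.012 and 0.012 m and z of sieve_2_tab in the frame of hook_b between 0.154 and 0.168 m and x of sieve_3_tab in the frame of hook_b between -0.166 and -0.01 m and y of sieve_3_tab in the frame of hook_b between -0.012 and 0.012 m and z of sieve_3_tab in the frame of hook_b between 0.154 and 0.168 m), for 0.2 s.
2. the red sieve stands in the slot and the jars are in the box (x of sieve_red_foot in the frame of slot between -0.012 and 0.012 m and y of sieve_red_foot in the frame of slot between -0.04 and 0.04 m and z of sieve_red_foot in the frame of slot between -0.004 and 0.014 m and angle between sieve_red_tab's own z axis and vertical below 0.45 rad and x of jar_1_center in the frame of seedbox between -0.088 and 0.088 m and y of jar_1_center in the frame of seedbox between -0.148 and 0.148 m and z of jar_1_center in the frame of seedbox between 0.015 and 0.105 m and x of jar_2_center in the frame of seedbox between -0.088 and 0.088 m and y of jar_2_center in the frame of seedbox between -0.148 and 0.148 m and z of jar_2_center in the frame of seedbox between 0.015 and 0.105 m), for 0.2 s.
3. the lid is shut (value of joint lid below 0.06 rad), for 0.2 s.
4. the clip is folded down (value of joint clip below 0.15 rad), for 0.2 s.
At the end, for the whole second after the job is handed in: White sieves hang on the spare arm (within 12 mm of its line, lean < 0.25 rad); red foot on slot floor (12 mm across, 40 mm along, lean < 0.45); jars inside the box, any attitude; lid < 0.06 rad, clip < 0.15 rad; all at rest (all of step 1 and all of step 2 and value of joint lid below 0.06 rad and value of joint clip below 0.15 rad and linear speed of each of sieve_red, sieve_1, sieve_2, sieve_3, jar_1, jar_2 below 0.03 m/s); the robot touches nothing.
It fails at once if the padlock is moved by more than 40 mm (distance of padlock from where it was at the start of the episode above 0.04 m).
It fails at once if the rake is moved by more than 40 mm (distance of rake from where it was at the start of the episode above 0.04 m).
It fails at once if the pots is moved by more than 40 mm (distance of pots from where it was at the start of the episode above 0.04 m).
Of sieve_1, sieve_2, sieve_3 only 2 to 3 are there at a start; the rules pass over those that are not, and their reading is None.
Of jar_1, jar_2 only 1 to 2 are there at a start; the rules pass over those that are not, and their reading is None.
At some moment in a run one of jar_1, jar_2 may be knocked a few centimetres aside while the robot is not near it.
It also fails if it takes over 210 s, if anything falls off the work surface, if the arm or the gripper's body presses on something with over 40 N, if the wrist force passes 120 N, or if a joint passes its speed limit or range.

## Working session

There is one attempt and no reset: what is moved stays moved. The work goes in short steps, Python scripts to look and compute and a tool call to move; the robot and the scene stay as the last step left them, time stands still between calls to the robot, and variables do not carry over. Pictures are saved under pics/ and viewed, about 12 in all and at most 16, crops included, and the job is handed in when it is done.

Besides the shell and the picture viewer there is one more tool, called after "Call:" as name(argument=value, ...), one argument or row to a line, values as JSON. drive_tool: Moves the arm, as the interface text tells. Its arguments: {"type":"object","properties":{"deltas":{"type":"array"},"force":{"type":"number"}},"required":["deltas"]}

```bash
mkdir -p pics; ls
cat > h.py <<'E'
import numpy as np, cv2
from workcell import bot
def snap(n,f):
    c=bot.read_camera(n); cv2.imwrite('pics/'+f+'.png',c['frame']); np.savez('pics/'+f+'.npz',**{k:np.array(v) for k,v in c.items()}); return c
def load(f): return dict(np.load('pics/'+f+'.npz'))
def proj(c,X):
    p=np.atleast_2d(X)@c['R'].T+c['t']; s=p[:,:2]/p[:,2:]; r2=(s**2).sum(1,keepdims=True)
    s=s*(1+float(c['k1'])*r2); return s@c['mtx'][:2,:2].T+c['mtx'][:2,2]
def ray(c,uv):
    d=np.array([float(c['k1']),0,0,0,0.])
    s=cv2.undistortPoints(np.array(uv,float).reshape(-1,1,2),c['mtx'],d).reshape(-1,2)
    v=np.c_[s,np.ones(len(s))]@c['R']; return -c['R'].T@c['t'],v
def onz(c,uv,z):
    o,v=ray(c,uv); return o+v*((np.array(z)-o[2])/v[:,2])[:,None]
def tri(c1,u1,c2,u2):
    o1,v1=ray(c1,u1);o2,v2=ray(c2,u2);out=[]
    for a,b in zip(v1,v2):
        A=np.c_[a,-b]; s=np.linalg.lstsq(A,o2-o1,rcond=None)[0]; p,q=o1+a*s[0],o2+b*s[1]
        out.append(np.r_[(p+q)/2,np.linalg.norm(p-q)])
    return np.array(out)
E
python3 - <<'E'
from h import *
np.set_printoptions(precision=3,suppress=True)
for n in('scene','top','wrist'):
    c=snap(n,n+'0'); print(n,-c['R'].T@c['t'],c['R'][2],c['mtx'][0,0],c['k1'])
s=bot.read_state(); print(s)
E
```

```text
pics
scene [1.765 0.214 0.966] [-0.811 -0.084 -0.578] 622.5473820296063 -0.16852262147118094
top [0.483 0.1   1.494] [ 0.054 -0.02  -0.998] 569.3320794384589 -0.05382789191055155
wrist [ 0.285 -0.617  0.374] [-0.285 -0.092 -0.954] 330.4473092924443 0.003411625272227037
{'time': 0.15, 'q': array([-1.289,  0.265,  1.605, -0.   ,  1.274, -0.037]), 'joint_vel': array([-0.   , -0.003, -0.006, -0.   , -0.   ,  0.001]), 'joint_torque': array([  0.   , -51.59 , -36.796,  -0.   ,   0.008,   0.   ]), 'tool_pos': array([ 0.211, -0.64 ,  0.23 ]), 'tcp_rot': array([-3.1  , -0.498,  0.   ]), 'wrist_force': array([-0.517,  0.004,  0.09 ]), 'torque': array([0.017, 0.005, 0.006]), 'width': 0.9962228684317944}
```

View pics/scene0.png

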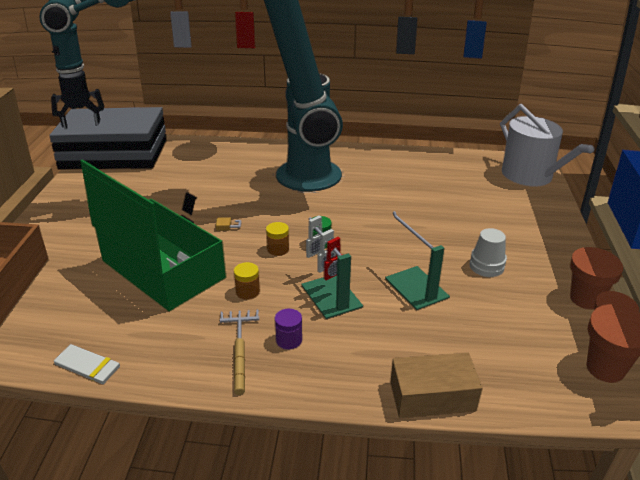

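View pics/top0.png

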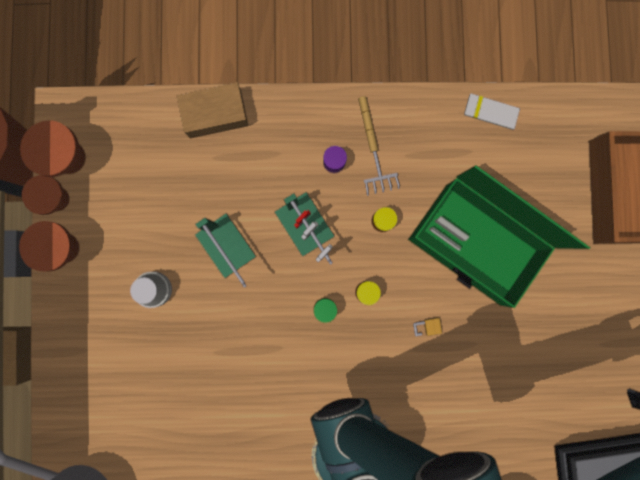

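Run:
```python
from h import *
def crop(f,x,y,w,h,k): 
    return cv2.resize(cv2.imread(f'pics/{f}.png')[y:y+h,x:x+w],None,fx=k,fy=k,interpolation=cv2.INTER_CUBIC)
a=crop('top0',190,180,160,120,5); cv2.imwrite('pics/cA.png',a)
b=crop('top0',400,160,200,150,4); cv2.imwrite('pics/cB.png',b)
d=crop('scene0',290,200,160,120,5); cv2.imwrite('pics/cC.png',d)
```

```text
(no output)
```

View pics/cA.png

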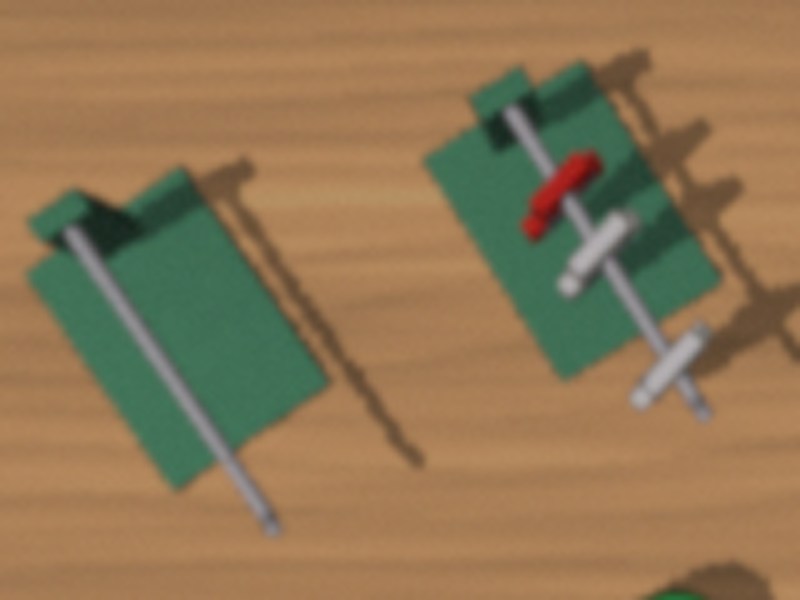

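View pics/cB.png

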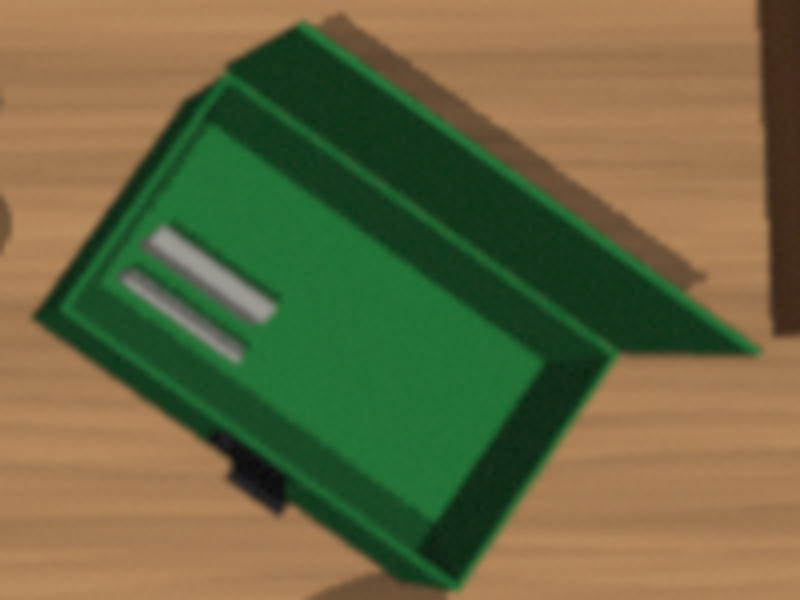

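View pics/cC.png

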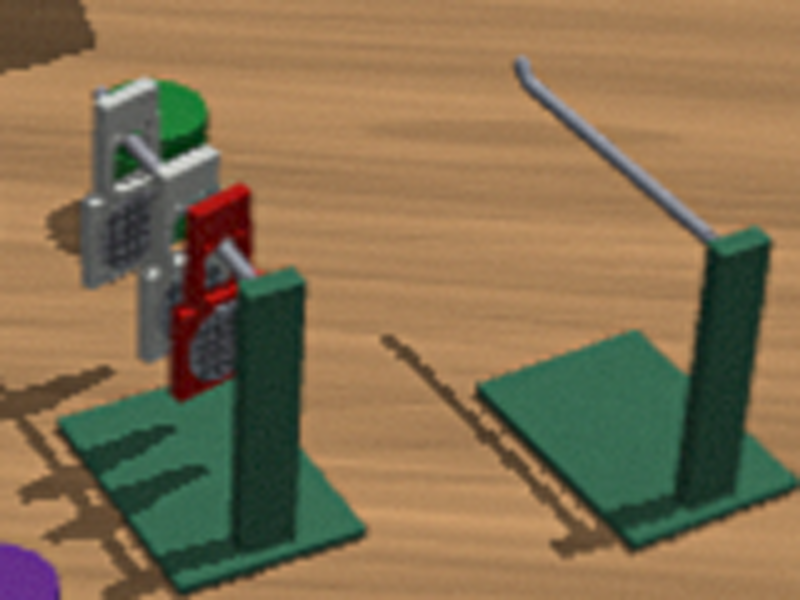

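Run:
```python
from h import *
np.set_printoptions(precision=4,suppress=True)
t=load('top0'); s=load('scene0')
A=lambda p:(np.array(p,float)+.5)/5-.5+[190,180]
B=lambda p:(np.array(p,float)+.5)/4-.5+[400,160]
C=lambda p:(np.array(p,float)+.5)/5-.5+[290,200]
def seg(n,a,b):
    p=onz(t,A([a]),.150)[0];q=onz(t,A([b]),.157)[0];d=q-p
    print(n,p,q,np.hypot(d[0],d[1]),'yaw',np.degrees(np.arctan2(-d[1],-d[0])))
seg('A',(512,110),(706,414)); seg('B',(72,233),(274,530))
print('A tip tri',tri(t,A([(706,414)]),s,C([(98,95)]))); print('B tip tri',tri(t,A([(274,530)]),s,C([(521,64)])))
for n,a,b in(('red',(597,160),(532,232)),('w1',(632,217),(568,289)),('w2',(703,332),(640,402))):
    p=onz(t,A([a,b]),.1705);d=p[1]-p[0];print(n,p.mean(0),np.linalg.norm(d),'ydir',np.degrees(np.arctan2(d[1],d[0])))
r=onz(t,B([(65,310),(462,585),(615,352),(228,72)]),.114)
print('rim',r[:,:2],r.mean(0)); 
for i in range(4):
    d=r[(i+1)%4]-r[i];print(np.linalg.norm(d),np.degrees(np.arctan2(d[1],d[0])))
print('scene rim proj',proj(s,r))
print('lid edge? ', onz(t,B([(303,23),(760,352)]),.29))
print('ribs top', onz(t,B([(165,228),(278,303),(245,358),(122,275),(143,245),(262,325)]),.051))
print('clip tip corners',B([(228,475),(280,513)]))
for n in('top0','scene0'):
    im=load(n)['frame'];h=cv2.cvtColor(im,cv2.COLOR_BGR2HSV)
    m=cv2.inRange(h,(22,150,120),(35,255,255));k,l,st,ce=cv2.connectedComponentsWithStats(m)
    for i in range(1,k):
        if st[i,4]>60: print(n,'yellow',st[i],ce[i], onz(load(n),[ce[i]],.07))
# bystanders
print('padlock',onz(t,[(430,326)],.02),'pots',onz(t,[(150,289)],.098),'rake',onz(t,[(381,185),(364,98)],.02),'green',onz(t,[(326,310)],.07),'purple',onz(t,[(335,158)],.07))
```

```text
A [0.6436 0.1512 0.15  ] [0.498  0.0619 0.157 ] 0.1708006934011147 yaw 31.509427674980518
B [0.5885 0.3599 0.15  ] [0.4471 0.2649 0.157 ] 0.17026144472278373 yaw 33.899831287911915
A tip tri [[0.498  0.0625 0.1498 0.0015]]
B tip tri [[0.4469 0.2669 0.1503 0.0023]]
red [0.6005 0.1265 0.1705] 0.045282034400813645 ydir 137.17073786207544
w1 [0.5736 0.1104 0.1705] 0.044913070852993786 ydir 137.5416445801325
w2 [0.52   0.078  0.1705] 0.04380229850918528 ydir 137.0520791351596
rim [[ 0.5565 -0.1479]
 [ 0.3844 -0.3881]
 [ 0.5251 -0.489 ]
 [ 0.7015 -0.2528]] [ 0.5419 -0.3194  0.114 ]
0.295515347064052 -125.62928218899076
0.17321251342052854 -35.642288428674526
0.29485234677002364 53.25127996651672
0.17897453877426234 144.12786532267216
scene rim proj [[220.0152 238.7947]
 [148.7866 197.563 ]
 [ 94.0265 223.6513]
 [160.38   271.9059]]
lid edge?  [[ 0.6998 -0.2494  0.29  ]
 [ 0.5183 -0.4944  0.29  ]]
ribs top [[ 0.6114 -0.225   0.051 ]
 [ 0.5622 -0.2966  0.051 ]
 [ 0.5273 -0.2742  0.051 ]
 [ 0.5817 -0.1964  0.051 ]
 [ 0.6007 -0.2105  0.051 ]
 [ 0.5482 -0.2858  0.051 ]]
clip tip corners [[456.625 278.375]
 [469.625 287.875]]
top0 yellow [474  96   9  22  73] [478.0822 106.2877] [[ 0.8928 -0.326   0.07  ]]
top0 yellow [374 207  24  24 463] [385.2851 218.4039] [[ 0.6073 -0.0796  0.07  ]]
top0 yellow [357 281  24  25 469] [368.4925 292.6759] [[ 0.4218 -0.0334  0.07  ]]
scene0 yellow [266 222  23  13 233] [276.9056 227.8798] [[ 0.4281 -0.03    0.07  ]]
scene0 yellow [234 262  25  16 303] [245.7987 269.4257] [[ 0.6134 -0.0753  0.07  ]]
scene0 yellow [ 90 357  21  20 105] [ 99.5619 366.5714] [[ 0.9642 -0.3057  0.07  ]]
padlock [[ 0.3306 -0.1959  0.02  ]] pots [[0.4409 0.5031 0.098 ]] rake [[ 0.6994 -0.0768  0.02  ]
 [ 0.9317 -0.0374  0.02  ]] green [[0.3808 0.0735 0.07  ]] purple [[0.7624 0.0442 0.07  ]]
```

Call:
drive_tool(
  deltas=[
    {"hand": 0.65, "offset": [14, 40, 7], "angular": [0, 0, 13]},
    {"hand": 0.65, "offset": [14, 40, 7], "angular": [0, 0, 13]},
    {"hand": 0.65, "offset": [14, 40, 7], "angular": [0, 0, 13]},
    {"hand": 0.65, "offset": [14, 40, 7], "angular": [0, 0, 13]},
    {"hand": 0.65, "offset": [14, 40, 7], "angular": [0, 0, 13]},
    {"hand": 0.65, "offset": [14, 40, 7], "angular": [0, 0, 13]},
    {"hand": 0.65, "offset": [14, 40, 7], "angular": [0, 0, 13]},
  ],
  force=40,
)

```text
time: 1.02
tool_pos: [0.3517, -0.2389, 0.3016]
tcp_rot: [3.025, 0.847, 0.001]
wrist_force: [1.9, -0.8, 0.2]
width: 0.649
```

Call:
drive_tool(
  deltas=[
    {"hand": 0.65, "offset": [18, 42, 0]},
    {"hand": 0.65, "offset": [18, 42, 0]},
    {"hand": 0.65, "offset": [18, 42, 0]},
    {"hand": 0.65, "offset": [18, 42, 0]},
    {"hand": 0.65, "offset": [18, 42, 0]},
    {"hand": 0.65, "offset": [18, 42, 0]},
    {"hand": 0.65, "offset": [18, 42, 0]},
    {"hand": 0.65, "offset": [18, 42, 0]},
  ],
)

```text
invalid input
```

Run:
```python
from h import *
c=snap('wrist','w1'); snap('top','top1'); print(bot.read_state()['tool_pos'],bot.read_state()['tcp_rot'],-c['R'].T@c['t'])
```

```text
[ 0.35304984 -0.23710213  0.30247749] [3.02259269 0.85533362 0.00440601] [ 0.41746077 -0.1993854   0.44553172]
```

View pics/w1.png

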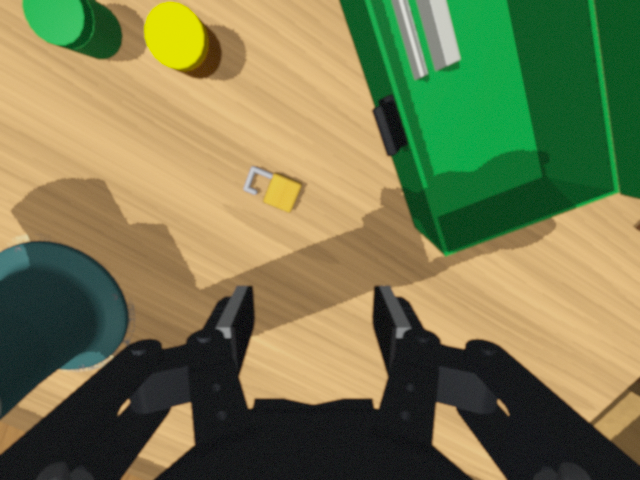

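Call:
drive_tool(
  deltas=[
    {"hand": 0.65, "offset": [15, 42, 0], "angular": [0, 0, 0]},
    {"hand": 0.65, "offset": [15, 42, 0], "angular": [0, 0, 0]},
    {"hand": 0.65, "offset": [15, 42, 0], "angular": [0, 0, 0]},
    {"hand": 0.65, "offset": [15, 42, 0], "angular": [0, 0, 0]},
    {"hand": 0.65, "offset": [15, 42, 0], "angular": [0, 0, 0]},
    {"hand": 0.65, "offset": [15, 42, 0], "angular": [0, 0, 0]},
    {"hand": 0.65, "offset": [15, 42, 0], "angular": [0, 0, 0]},
    {"hand": 0.65, "offset": [15, 42, 0], "angular": [0, 0, 0]},
  ],
)

```text
time: 2.12
tool_pos: [0.5024, 0.1816, 0.3002]
tcp_rot: [-3.023, -0.852, 0.002]
wrist_force: [0.5, -0.4, -0.9]
width: 0.648
```

Run:
```python
from h import *
c=snap('wrist','w2'); print(bot.read_state()['tool_pos'],bot.read_state()['tcp_rot'],-c['R'].T@c['t'])
```

```text
[0.50218015 0.18068898 0.30015298] [-3.02409937e+00 -8.50791099e-01  2.40389594e-03] [0.56823623 0.22128445 0.44399896]
```

View pics/w2.png

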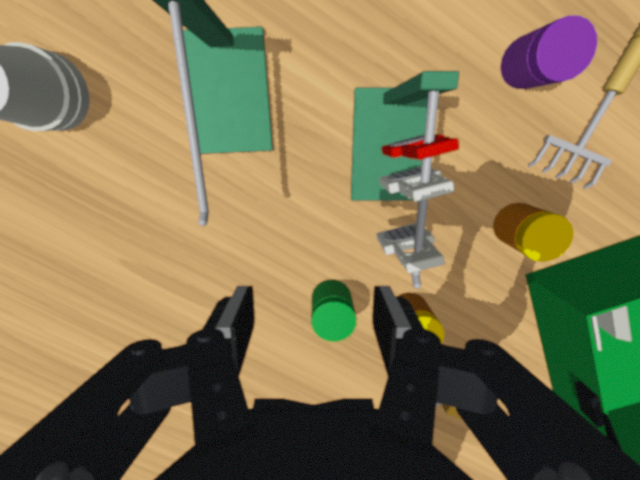

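Run:
```python
from h import *
im=cv2.imread('pics/w2.png')
a=im[60:290,350:480]; b=im[0:230,150:225]
f=lambda x,k:cv2.resize(x,None,fx=k,fy=k,interpolation=cv2.INTER_CUBIC)
a=f(im[130:290,370:470],3.75); b=f(im[140:240,160:240],3.75); b2=f(im[60:120,370:470],3.75)
m=np.zeros((600,760,3),np.uint8); m[:,:375]=a; m[:375,385:685]=b; m[375:,385:760]=b2; cv2.imwrite('pics/cD.png',m)
```

```text
(no output)
```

View pics/cD.png

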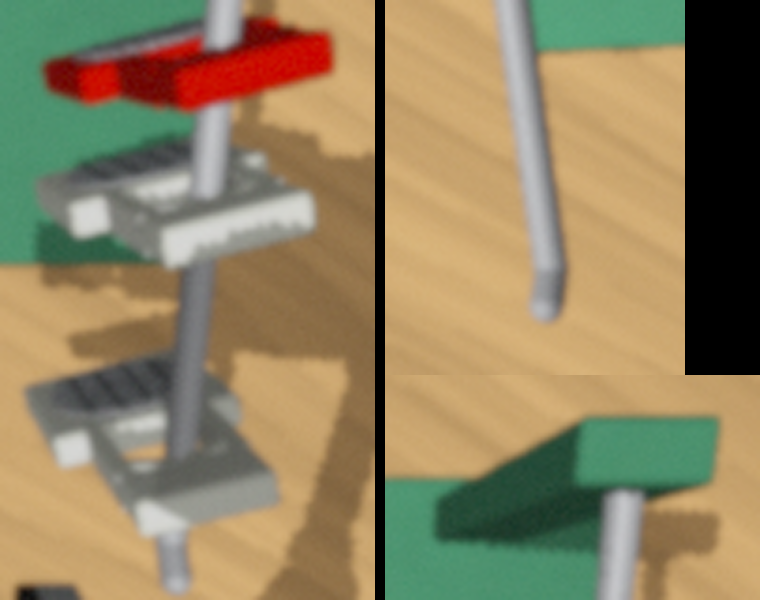

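Run:
```python
from h import *
np.set_printoptions(precision=4,suppress=True)
c=load('w2');t=load('top0')
a=lambda p:(np.array(p,float)+.5)/3.75-.5+[370,130]
b=lambda p:(np.array(p,float)+.5-[385,0])/3.75-.5+[160,140]
b2=lambda p:(np.array(p,float)+.5-[385,375])/3.75-.5+[370,60]
for n,q in(('red',[(180,72),(330,38),(332,72),(182,107)]),('w1',[(165,240),(312,195),(314,226),(165,265)]),('w2',[(140,505),(270,470),(278,498),(145,533)])):
    p=onz(c,a(q),.1705); d=p[1]-p[0]; e=p[2]-p[3];print(n,p.mean(0),np.linalg.norm(d),np.linalg.norm(e),np.degrees(np.arctan2(d[1],d[0])),np.degrees(np.arctan2(e[1],e[0])))
    print('  in top px',(proj(t,p.mean(0))-[190,180])*5)
tA=onz(c,a([(176,585)]),.155)[0]; rA=onz(c,b2([(622,492)]),.148)[0]
tB=onz(c,b([(546,308)]),.155)[0]; print('tipA',tA,'rootA',rA,'yaw',np.degrees(np.arctan2(*(rA-tA)[1::-1])),np.linalg.norm(rA-tA)); print('tipB',tB)
rB=onz(c,[(174,5)],.148)[0]; print(rB,'B direction',np.degrees(np.arctan2(*(rB-tB)[1::-1])))
# foot plates at z=.008
for q in ([(185,28),(263,27),(271,150),(196,153)],[(356,88),(437,87),(416,199),(351,199)]):
  pass
print('post topA', onz(c,b2([(585,418),(718,418),(710,482),(578,482)]),.159).mean(0))
```

```text
red [0.6087 0.1291 0.1705] 0.03184812146838484 0.032135209233339956 -45.88986698148638 -45.40858450077916
  in top px [[556.7811 176.6214]]
w1 [0.5795 0.1111 0.1705] 0.032931956984602245 0.03335593832517066 -40.87263360717875 -43.26854134441166
  in top px [[596.3131 238.3117]]
w2 [0.5244 0.0775 0.1705] 0.03115054567924116 0.03206234137581629 -41.88299461679393 -42.120168317543
  in top px [[670.3127 355.4978]]
tipA [0.4992 0.0623 0.155 ] rootA [0.6466 0.1537 0.148 ] yaw 31.792420020129388 0.1736384648250344
tipB [0.4491 0.2658 0.155 ]
[0.591  0.3608 0.148 ] B direction 33.81431029141074
post topA [0.6529 0.1566 0.159 ]
```

Call:
drive_tool(
  deltas=[
    {"hand": 0.6, "offset": [2.2, -6, -4], "angular": [0, 0, 8]},
    {"hand": 0.6, "offset": [2.2, -10.3, -8], "angular": [0, 0, 15]},
    {"hand": 0.6, "offset": [2.2, -10.3, -10], "angular": [0, 0, 15]},
    {"hand": 0.6, "offset": [2.2, -10.3, -13], "angular": [0, 0, 15]},
    {"hand": 0.6, "offset": [2.2, -10.3, -16.1], "angular": [0, 0, 15]},
    {"hand": 0.6, "offset": [2.2, -10.3, -16.1], "angular": [0, 0, 15]},
  ],
)

```text
time: 2.92
tool_pos: [0.5206, 0.0738, 0.1374]
tcp_rot: [-2.889, -1.231, 0.01]
wrist_force: [0.1, 0.2, 0.7]
width: 0.603
```

Run:
```python
from h import *
c=snap('wrist','w3'); print(bot.read_state()['tool_pos'],bot.read_state()['tcp_rot'],bot.read_state()['wrist_force'])
```

```text
[0.52223772 0.07431786 0.13936473] [-2.88957296 -1.23155327  0.0048903 ] [ 0.75767415 -0.09196015  0.74645586]
```

View pics/w3.png

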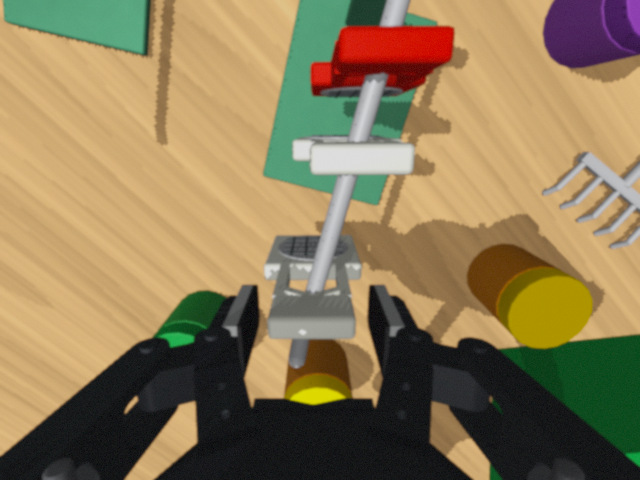

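Run:
```python
from h import *
np.set_printoptions(precision=4,suppress=True)
c=load('w3')
for q in([(273,309),(353,309),(355,335),(271,335)],[(312,145),(412,145),(412,172),(314,172)],[(342,28),(452,28),(448,66),(336,66)]):
    p=onz(c,q,.1705);d=p[1]-p[0];print(p.mean(0),np.linalg.norm(p[1]-p[0]),np.linalg.norm(p[2]-p[3]),np.linalg.norm(p[2]-p[1]),np.degrees(np.arctan2(d[1],d[0])))
print(proj(c,[[.5222,.0743,.1705],[.5222,.0743,.1394]]))
```

```text
[0.5259 0.0786 0.1705] 0.03020663835757833 0.03259589943941924 0.011456509465317668 -43.70545996627847
[0.5799 0.1115 0.1705] 0.03219520661381896 0.03233058058096717 0.00863350252733133 -43.84652235763019
[0.608  0.1292 0.1705] 0.03201202872826421 0.03363975004015854 0.009961594969901469 -43.95465152540043
[[313.7281 334.8202]
 [313.8606 296.2698]]
```

Call:
drive_tool(
  deltas=[
    {"hand": 0.6, "offset": [0.35, 0.4, 0], "angular": [0, 0, 0]},
    {"hand": 0.2, "offset": [0.35, 0.4, 0], "angular": [0, 0, 0]},
    {"hand": 0.2, "offset": [0.35, 0.4, 0], "angular": [0, 0, 0]},
    {"hand": 0.2, "offset": [0.35, 0.4, 0], "angular": [0, 0, 0]},
    {"hand": 0.2, "offset": [0.35, 0.4, 0.8], "angular": [0, 0, 0]},
    {"hand": 0.2, "offset": [0.35, 0.4, 1.6], "angular": [0, 0, 0]},
    {"hand": 0.2, "offset": [0.35, 0.4, 1.6], "angular": [0, 0, 0]},
  ],
  force=40,
)

```text
time: 3.85
tool_pos: [0.5281, 0.08, 0.1577]
tcp_rot: [2.888, 1.234, 0.004]
wrist_force: [-0.2, -0.4, -0.4]
width: 0.389
```

Call:
drive_tool(
  deltas=[
    {"hand": 0.2, "offset": [-2.4, -1.5, 0], "angular": [0, 0, 0]},
    {"hand": 0.2, "offset": [-5.3, -3.3, 0], "angular": [0, 0, 0]},
    {"hand": 0.2, "offset": [-5.3, -3.3, 0], "angular": [0, 0, 0]},
    {"hand": 0.2, "offset": [-7, 2, 0], "angular": [0, 0, -3]},
    {"hand": 0.2, "offset": [-8.5, 7, 0], "angular": [0, 0, -8]},
    {"hand": 0.2, "offset": [-9.8, 12, 0], "angular": [0, 0, -12.5]},
    {"hand": 0.2, "offset": [-10.7, 16.7, 0], "angular": [0, 0, -12.5]},
    {"hand": 0.2, "offset": [-10.7, 16.7, 0], "angular": [0, 0, -12.5]},
  ],
)

```text
time: 4.85
tool_pos: [0.4201, 0.2503, 0.1566]
tcp_rot: [-3.003, -0.919, -0.002]
wrist_force: [0.2, -0.8, -1.2]
width: 0.39
```

Run:
```python
from h import *
np.set_printoptions(precision=4,suppress=True)
c=snap('wrist','w4'); s=bot.read_state(); print(s['tool_pos'],s['tcp_rot'],s['width'])
```

```text
[0.4202 0.2486 0.1564] [3.0045 0.9176 0.0008] 0.38888789426194803
```

View pics/w4.png

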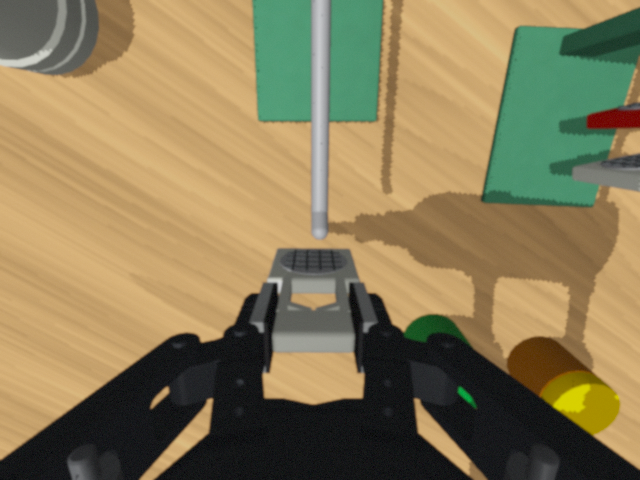

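Run:
```python
from h import *
np.set_printoptions(precision=4,suppress=True)
c=load('w4')
tp=onz(c,[(319,234)],.155)[0]; ax=onz(c,[(319.5,215),(321,5)],.150); d=ax[1]-ax[0]
print(tp,ax,np.degrees(np.arctan2(d[1],d[0])))
s=np.array([.4202,.2486]); u=d[:2]/np.linalg.norm(d[:2]); n=np.array([-u[1],u[0]])
print('lateral of tool', (s-ax[0,:2])@n,'along from tip',(s-tp[:2])@u)
q=[(273,330),(356,330),(356,352),(271,352)]; p=onz(c,q,.1775); print(p.mean(0), (p.mean(0)[:2]-ax[0,:2])@n)
print(proj(c,[[.4202,.2486,.15]]))
```

```text
[0.4481 0.2654 0.155 ] [[0.4547 0.2695 0.15  ]
 [0.5248 0.3168 0.15  ]] 33.98132270305991
lateral of tool 0.001942346515756465 along from tip -0.03247977121364137
[0.4122 0.244  0.1775] 0.0025457513174073354
[[315.1038 292.5495]]
```

Call:
drive_tool(
  deltas=[
    {"hand": 0.2, "offset": [3.0, 1.9, 0], "angular": [0, 0, 0]},
    {"hand": 0.2, "offset": [7.5, 4.9, 0], "angular": [0, 0, 0]},
    {"hand": 0.2, "offset": [12.0, 7.9, 0], "angular": [0, 0, 0]},
    {"hand": 0.2, "offset": [12.5, 8.2, 0], "angular": [0, 0, 0]},
    {"hand": 0.2, "offset": [12.5, 8.2, -0.8], "angular": [0, 0, 0]},
    {"hand": 0.2, "offset": [12.5, 8.2, -1.5], "angular": [0, 0, 0]},
    {"hand": 0.2, "offset": [12.5, 8.2, -1.6], "angular": [0, 0, 0]},
    {"hand": 0.2, "offset": [12.5, 8.2, -1.6], "angular": [0, 0, 0]},
  ],
)

```text
time: 5.9
tool_pos: [0.5445, 0.328, 0.1432]
tcp_rot: [3.006, 0.912, 0.002]
wrist_force: [-3.3, -1.1, 11.9]
width: 0.387
```

Call:
drive_tool(
  deltas=[
    {"hand": 0.6, "offset": [0, 0, 0.2], "angular": [0, 0, 0]},
    {"hand": 0.6, "offset": [0, 0, 0.2], "angular": [0, 0, 0]},
    {"hand": 0.6, "offset": [0, 0, 4], "angular": [0, 0, 0]},
    {"hand": 0.6, "offset": [0, 0, 9], "angular": [0, 0, 0]},
    {"hand": 0.6, "offset": [1, -5, 9], "angular": [0, 0, 3]},
    {"hand": 0.6, "offset": [2, -11, 9], "angular": [0, 0, 7]},
    {"hand": 0.6, "offset": [3, -17, 9], "angular": [0, 0, 12.5]},
    {"hand": 0.6, "offset": [3.3, -21.5, 9], "angular": [0, 0, 12.5]},
  ],
)

```text
time: 6.9
tool_pos: [0.5775, 0.1115, 0.2296]
tcp_rot: [2.889, 1.234, -0.001]
wrist_force: [0.3, 0.0, -0.1]
width: 0.6
```

Run:
```python
from h import *
np.set_printoptions(precision=4,suppress=True)
c=snap('wrist','w5'); s=bot.read_state(); print(s['tool_pos'],s['tcp_rot'],s['width'])
t=snap('top','top2')
cv2.imwrite('pics/cE.png',np.hstack([cv2.resize(c['frame'],(400,300)),cv2.resize(t['frame'][180:300,190:350],(400,300),interpolation=cv2.INTER_CUBIC)]))
```

```text
[0.5776 0.1067 0.2295] [ 2.8869  1.2286 -0.0046] 0.5979960002366039
```

View pics/cE.png

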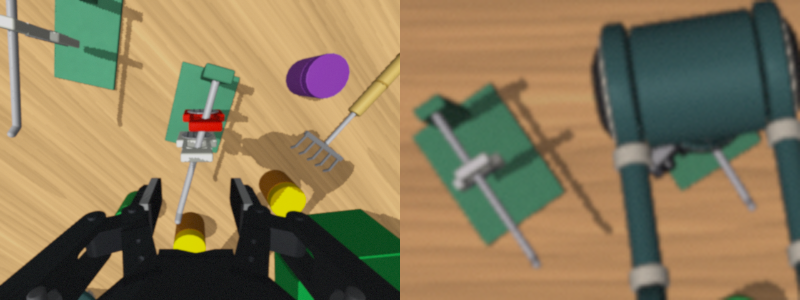

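Call:
drive_tool(
  deltas=[
    {"hand": 0.6, "offset": [0.2, 0.4, -5], "angular": [0, 0, 0]},
    {"hand": 0.6, "offset": [0.2, 0.4, -9.0], "angular": [0, 0, 0]},
    {"hand": 0.6, "offset": [0.2, 0.4, -9.0], "angular": [0, 0, 0]},
    {"hand": 0.2, "offset": [0.2, 0.4, -9.0], "angular": [0, 0, 0]},
    {"hand": 0.2, "offset": [0.2, 0.4, -9.0], "angular": [0, 0, 0]},
    {"hand": 0.2, "offset": [0.2, 0.4, -9.0], "angular": [0, 0, 0]},
    {"hand": 0.2, "offset": [0.2, 0.4, -8.2], "angular": [0, 0, 0]},
    {"hand": 0.2, "offset": [0.2, 0.4, -7.4], "angular": [0, 0, 0]},
  ],
)

```text
time: 8.0
tool_pos: [0.5802, 0.1181, 0.1572]
tcp_rot: [2.889, 1.234, 0.001]
wrist_force: [-0.7, 0.6, -0.5]
width: 0.387
```

Call:
drive_tool(
  deltas=[
    {"hand": 0.2, "offset": [-3, -1.9, 0], "angular": [0, 0, 0]},
    {"hand": 0.2, "offset": [-7, -4.4, 0], "angular": [0, 0, 0]},
    {"hand": 0.2, "offset": [-10.8, -6.8, 0], "angular": [0, 0, 0]},
    {"hand": 0.2, "offset": [-10.8, -6.8, 0], "angular": [0, 0, 0]},
  ],
)

```text
time: 8.5
tool_pos: [0.4694, 0.0489, 0.1562]
tcp_rot: [-2.89, -1.232, 0.002]
wrist_force: [0.1, 0.8, -0.4]
width: 0.396
```

Call:
drive_tool(
  deltas=[
    {"hand": 0.2, "offset": [-2, 5, 0], "angular": [0, 0, -3]},
    {"hand": 0.2, "offset": [-3.2, 10, 0], "angular": [0, 0, -8]},
    {"hand": 0.2, "offset": [-4.2, 15, 0], "angular": [0, 0, -12.5]},
    {"hand": 0.2, "offset": [-4.9, 19.7, 0], "angular": [0, 0, -12.5]},
    {"hand": 0.2, "offset": [-4.9, 19.7, 0], "angular": [0, 0, -12.5]},
  ],
)

```text
time: 9.12
tool_pos: [0.4237, 0.2507, 0.1574]
tcp_rot: [-3.003, -0.919, -0.004]
wrist_force: [-0.2, -1.1, -0.9]
width: 0.39
```

Run:
```python
from h import *
np.set_printoptions(precision=4,suppress=True)
c=snap('wrist','w6'); s=bot.read_state(); print(s['tool_pos'],s['tcp_rot'],s['width'])
P=np.array([.4481,.2654]);a=np.radians(33.98);n=np.array([-np.sin(a),np.cos(a)]);u=np.array([np.cos(a),np.sin(a)])
d=s['tool_pos'][:2]-P;print('lat',d@n,'along',d@u)
# tab end corners: bright/gray vs wood -> column extent at tab row band
im=c['frame'].astype(int); hsv=cv2.cvtColor(c['frame'],cv2.COLOR_BGR2HSV)
m=(hsv[...,1]<45)&(hsv[...,2]>70)
for r in(200,215,225,245,255,345): 
    x=np.where(m[r,240:400])[0]+240; print(r,x.min() if len(x) else 0,x.max() if len(x) else 0,len(x))
```

```text
[0.4236 0.249  0.157 ] [-3.0044 -0.9177 -0.0021] 0.3843914041344238
lat 0.00010710685221542404 along -0.029469297447946647
200 309 323 15
215 308 323 16
225 309 323 15
245 314 317 4
255 275 351 37
345 271 355 85
```

Call:
drive_tool(
  deltas=[
    {"hand": 0.2, "offset": [3.0, 2.0, 0], "angular": [0, 0, 0]},
    {"hand": 0.2, "offset": [6.5, 4.4, 0], "angular": [0, 0, 0]},
    {"hand": 0.2, "offset": [7.2, 4.85, 0], "angular": [0, 0, 0]},
    {"hand": 0.2, "offset": [7.2, 4.85, 0], "angular": [0, 0, 0]},
    {"hand": 0.2, "offset": [7.2, 4.85, -0.8], "angular": [0, 0, 0]},
    {"hand": 0.2, "offset": [7.2, 4.85, -1.5], "angular": [0, 0, 0]},
    {"hand": 0.2, "offset": [7.2, 4.85, -1.6], "angular": [0, 0, 0]},
    {"hand": 0.2, "offset": [7.2, 4.85, -1.6], "angular": [0, 0, 0]},
  ],
)

```text
time: 10.18
tool_pos: [0.4943, 0.2951, 0.1404]
tcp_rot: [3.006, 0.912, -0.001]
wrist_force: [-2.5, -1.5, 2.9]
width: 0.389
```

Call:
drive_tool(
  deltas=[
    {"hand": 0.6, "offset": [0, 0, 0.1], "angular": [0, 0, 0]},
    {"hand": 0.6, "offset": [0, 0, 0.1], "angular": [0, 0, 0]},
    {"hand": 0.6, "offset": [0, 0, 5], "angular": [0, 0, 0]},
    {"hand": 0.6, "offset": [0.5, -1, 9], "angular": [0, 0, 0]},
    {"hand": 0.6, "offset": [4, -6, 9], "angular": [0, 0, 4]},
    {"hand": 0.6, "offset": [7.5, -11, 9], "angular": [0, 0, 9]},
    {"hand": 0.6, "offset": [11.4, -16.6, 9], "angular": [0, 0, 12.5]},
    {"hand": 0.6, "offset": [11.4, -16.6, 9], "angular": [0, 0, 12.5]},
  ],
)

```text
time: 11.18
tool_pos: [0.611, 0.1259, 0.2299]
tcp_rot: [2.891, 1.227, 0.0]
wrist_force: [-0.9, -0.1, -0.6]
width: 0.6
```

Run:
```python
from h import *
np.set_printoptions(precision=4,suppress=True)
c=snap('wrist','w7'); s=bot.read_state(); print(s['tool_pos'],s['tcp_rot'],s['width'])
t=snap('top','top3')
cv2.imwrite('pics/cF.png',np.hstack([cv2.resize(c['frame'],(400,300)),cv2.resize(t['frame'][180:300,190:350],(400,300),interpolation=cv2.INTER_CUBIC)]))
hsv=cv2.cvtColor(c['frame'],cv2.COLOR_BGR2HSV); m=cv2.inRange(hsv,(0,180,60),(8,255,255))|cv2.inRange(hsv,(172,180,60),(180,255,255))
k,l,st,ce=cv2.connectedComponentsWithStats(m)
for i in range(1,k):
    if st[i,4]>80: print(st[i],ce[i])
# top face brightness rows
v=hsv[...,2]
b=[i for i in range(1,k) if st[i,4]>80][0]; x0,y0,w,h=st[b,:4]
for r in range(y0,y0+h,3):
    x=np.where(m[r,x0:x0+w])[0]+x0; print(r,x.min(),x.max(),v[r,x].mean().round())
```

```text
[0.6102 0.1272 0.2298] [ 2.8912  1.2285 -0.0005] 0.600518082100407
[ 276  212   63   48 1747] [306.2261 239.8386]
212 284 334 96.0
215 281 335 94.0
218 280 335 95.0
221 279 336 97.0
224 278 337 119.0
227 276 338 159.0
230 276 338 146.0
233 276 337 142.0
236 284 329 120.0
239 284 329 107.0
242 284 329 102.0
245 283 329 125.0
248 282 330 196.0
251 281 330 209.0
254 282 330 190.0
257 282 330 171.0
```

View pics/cF.png

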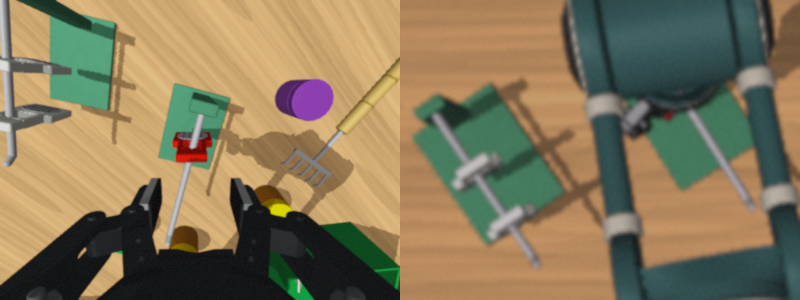

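Run:
```python
from h import *
np.set_printoptions(precision=4,suppress=True)
c=load('w7'); p=onz(c,[(281.5,247),(330.5,247),(330.5,259),(281.5,259)],.1705); d=p[1]-p[0]; print(p.mean(0),np.linalg.norm(d),np.linalg.norm(p[2]-p[1]),np.degrees(np.arctan2(d[1],d[0])))
# box from w1
c=load('w1'); print(onz(c,[(447,253),(615,190),(595,5)],.114))
c=load('w1'); print('ribs',onz(c,[(412,79),(427,77),(440,71),(460,62)],.051))
print('clip',onz(c,[(374,103),(386,153)],.165))
for nm in('w2','w3'):
  c=load(nm)
t=load('top0'); print('lidtop',)
```

```text
[0.6084 0.1292 0.1705] 0.03195874478824949 0.008395808086381714 -44.00310563013022
[[ 0.386  -0.3861  0.114 ]
 [ 0.5271 -0.4882  0.114 ]
 [ 0.632  -0.353   0.114 ]]
ribs [[ 0.5201 -0.2632  0.051 ]
 [ 0.5302 -0.276   0.051 ]
 [ 0.5422 -0.2844  0.051 ]
 [ 0.5603 -0.2973  0.051 ]]
clip [[ 0.4609 -0.2294  0.165 ]
 [ 0.4344 -0.2596  0.165 ]]
lidtop
```

Call:
drive_tool(
  deltas=[
    {"hand": 0.6, "offset": [-0.2, 0.2, -5], "angular": [0, 0, 0]},
    {"hand": 0.6, "offset": [-0.2, 0.2, -9.0], "angular": [0, 0, 0]},
    {"hand": 0.6, "offset": [-0.2, 0.2, -9.0], "angular": [0, 0, 0]},
    {"hand": 0.2, "offset": [-0.2, 0.2, -9.0], "angular": [0, 0, 0]},
    {"hand": 0.2, "offset": [-0.2, 0.2, -9.0], "angular": [0, 0, 0]},
    {"hand": 0.2, "offset": [-0.2, 0.2, -9.0], "angular": [0, 0, 0]},
    {"hand": 0.2, "offset": [-0.2, 0.2, -8.2], "angular": [0, 0, 0]},
    {"hand": 0.2, "offset": [-0.2, 0.2, -7.4], "angular": [0, 0, 0]},
  ],
)

```text
time: 12.28
tool_pos: [0.6072, 0.1315, 0.1572]
tcp_rot: [2.889, 1.234, 0.001]
wrist_force: [0.5, -0.9, -0.4]
width: 0.391
```

Call:
drive_tool(
  deltas=[
    {"hand": 0.2, "offset": [-3, -1.9, 0], "angular": [0, 0, 0]},
    {"hand": 0.2, "offset": [-7, -4.35, 0], "angular": [0, 0, 0]},
    {"hand": 0.2, "offset": [-11, -6.8, 0], "angular": [0, 0, 0]},
    {"hand": 0.2, "offset": [-14.2, -8.8, 0], "angular": [0, 0, 0]},
    {"hand": 0.2, "offset": [-14.2, -8.8, 0], "angular": [0, 0, 0]},
    {"hand": 0.2, "offset": [-14.4, -10, 4], "angular": [0, 0, 0]},
    {"hand": 0.2, "offset": [-14.4, -11, 9], "angular": [0, 0, 0]},
  ],
)

```text
time: 13.15
tool_pos: [0.4629, 0.0216, 0.2469]
tcp_rot: [-2.888, -1.234, 0.002]
wrist_force: [1.0, 0.3, -0.4]
width: 0.392
```

Run:
```python
from h import *
np.set_printoptions(precision=4,suppress=True)
s=bot.read_state(); print(s['tool_pos'],s['tcp_rot'],s['width'],s['q'])
t=load('top0'); c=load('w1')
from scipy.optimize import least_squares
# box pose fit: rim corners outer z .114 in top0 and w1, scene
B=lambda p:(np.array(p,float)+.5)/4-.5+[400,160]
F=np.array([(-.09,.15,.114),(-.09,-.15,.114),(.09,-.15,.114),(.09,.15,.114)])
def W(p,X): 
    ca,sa=np.cos(p[2]),np.sin(p[2]); return np.c_[X[:,0]*ca-X[:,1]*sa+p[0],X[:,0]*sa+X[:,1]*ca+p[1],X[:,2]]
obs=[(t,B([(65,310),(462,585),(615,352),(228,72)]),F),(c,np.array([(447,253),(615,190)],float),F[1:3])]
def res(p): return np.concatenate([(proj(k,W(p,X))-o).ravel() for k,o,X in obs])
r=least_squares(res,[.54,-.32,-.63]); p=r.x; print(p,np.degrees(p[2]),r.fun)
R=np.array([[np.cos(p[2]),np.sin(p[2])],[-np.sin(p[2]),np.cos(p[2])]])
lp=lambda q:(np.array(q)[:,:2]-p[:2])@R.T
print('ribs top0',lp(onz(t,B([(165,228),(278,303),(245,358),(122,275),(143,245),(262,325)]),.051)))
print('ribs w1',lp(onz(c,[(412,79),(427,77),(440,71),(460,62)],.051)))
np.save('box.npy',p)
for u in (proj(t,W(p,np.array([[-.02,.08,.004],[0,.1,.004]]))),): print(u)
```

```text
[0.4629 0.0216 0.2469] [-2.8881 -1.2341  0.0019] 0.3921543857675547 [-0.0074 -0.1548  2.0153  0.0003  1.2825  0.7557]
[ 0.5438 -0.3171 -0.6293] -36.058354621936424 [-2.0927 -1.1125 -1.0767  0.6967  0.8534 -1.2779 -1.6458 -1.3053 -2.5161
  2.1257  3.0641  0.617 ]
ribs top0 [[ 0.0005  0.1142]
 [ 0.0028  0.0274]
 [-0.0385  0.025 ]
 [-0.0404  0.1198]
 [-0.0167  0.1197]
 [-0.0148  0.0279]]
ribs w1 [[-0.0508  0.0296]
 [-0.0352  0.0252]
 [-0.0205  0.0255]
 [ 0.0017  0.0257]]
[[443.2116 232.0352]
 [441.2594 221.5077]]
```

Call:
drive_tool(
  deltas=[
    {"hand": 0.2, "offset": [1, -4, 1], "angular": [0, 0, 10]},
    {"hand": 0.2, "offset": [2, -8, 1], "angular": [0, 0, 20]},
    {"hand": 0.2, "offset": [4, -12, 1], "angular": [0, 0, 30]},
    {"hand": 0.2, "offset": [6, -16, 1], "angular": [0, 0, 40]},
    {"hand": 0.2, "offset": [8, -20, 1], "angular": [0, 0, 50]},
    {"hand": 0.2, "offset": [9, -24, 1], "angular": [0, 0, 60]},
    {"hand": 0.2, "offset": [10.3, -26.6, 1], "angular": [0, 0, 70]},
    {"hand": 0.2, "offset": [10.3, -26.6, 1], "angular": [0, 0, 80]},
  ],
)

```text
time: 14.15
tool_pos: [0.568, -0.2468, 0.2565]
tcp_rot: [1.414, 2.804, -0.0]
wrist_force: [-0.2, 1.2, -1.4]
width: 0.39
```

Call:
drive_tool(
  deltas=[
    {"hand": 0.2, "offset": [0, 0, 0], "angular": [0, 0, 10]},
    {"hand": 0.2, "offset": [0, 0, 0], "angular": [0, 0, 18]},
    {"hand": 0.2, "offset": [0, 0, 0], "angular": [0, 0, 18]},
    {"hand": 0.2, "offset": [0, 0, 0], "angular": [0, 0, 18]},
  ],
)

```text
time: 14.65
tool_pos: [0.5667, -0.2445, 0.2565]
tcp_rot: [0.967, 2.988, 0.0]
wrist_force: [-0.0, 0.1, -0.4]
width: 0.387
```

Run:
```python
from h import *
np.set_printoptions(precision=4,suppress=True)
c=snap('wrist','w8'); snap('top','top4'); s=bot.read_state(); print(s['tool_pos'],s['tcp_rot'],s['width'],s['q'])
```

```text
[ 0.5664 -0.2445  0.2564] [0.9658 2.9891 0.    ] 0.39253891204524494 [-0.4479  0.1404  1.7046  0.0001  1.2963 -1.3937]
```

View pics/w8.png

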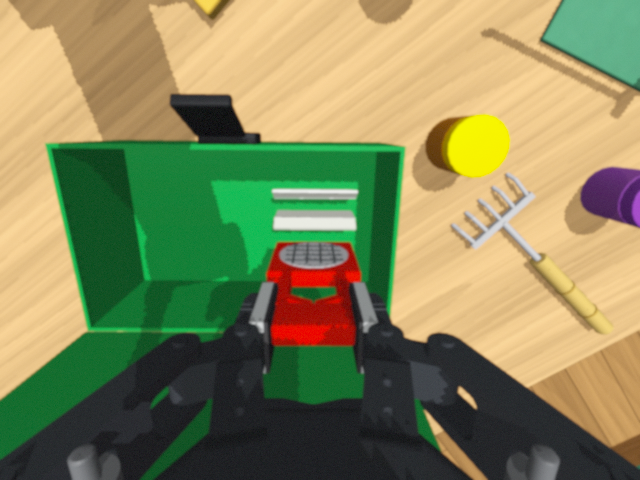

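Run:
```python
from h import *
np.set_printoptions(precision=4,suppress=True)
c=load('w8'); im=c['frame']
# box refit from this view: rim front corners & rear
from scipy.optimize import least_squares
t=load('top0');w=load('w1');p0=np.load('box.npy')
g=cv2.cvtColor(im,cv2.COLOR_BGR2GRAY)
print('col290',g[180:236,300].tolist())
print('row224',g[222,262:285].tolist(),g[222,345:368].tolist())
def lp(p,q):
    R=np.array([[np.cos(p[2]),np.sin(p[2])],[-np.sin(p[2]),np.cos(p[2])]]); return (np.atleast_2d(q)[:,:2]-p[:2])@R.T
q=onz(c,[(49,145),(404,147),(89,330)],.114); d=q[1]-q[0];print('rim',lp(p0,q),np.linalg.norm(d),np.degrees(np.arctan2(d[1],d[0])))
for z in(.051,.040): print(z,lp(p0,onz(c,[(315,188),(315,193),(315,198),(315,211),(315,230),(272,220),(357,220)],z)))
print('tool',lp(p0,[.5664,-.2445]))
# foot of sieve visible? front plate bottom edge
print('clip', lp(p0,onz(c,[(172,95),(230,96)],.165)))
```

```text
col290 [108, 120, 123, 128, 131, 131, 133, 144, 167, 202, 227, 232, 214, 181, 158, 157, 163, 177, 177, 144, 103, 89, 105, 119, 124, 129, 128, 132, 130, 144, 158, 166, 169, 169, 170, 170, 179, 205, 227, 233, 235, 234, 234, 234, 234, 234, 232, 226, 213, 186, 144, 106, 108, 112, 123, 127]
row224 [125, 125, 128, 126, 124, 126, 126, 128, 124, 125, 137, 167, 205, 226, 233, 233, 234, 234, 234, 234, 234, 234, 234] [234, 234, 234, 233, 234, 234, 235, 234, 231, 219, 191, 140, 101, 86, 88, 90, 87, 88, 90, 86, 86, 85, 87]
rim [[-0.0884 -0.1484]
 [-0.0881  0.1482]
 [ 0.0896 -0.1506]] 0.2965997381868006 53.871628024910606
0.051 [[-0.043   0.0743]
 [-0.0376  0.0743]
 [-0.0322  0.0744]
 [-0.018   0.0744]
 [ 0.0035  0.0746]
 [-0.0077  0.0275]
 [-0.008   0.1204]]
0.04 [[-0.0411  0.0744]
 [-0.0356  0.0744]
 [-0.0301  0.0744]
 [-0.0154  0.0745]
 [ 0.0068  0.0746]
 [-0.0048  0.0261]
 [-0.0051  0.1219]]
tool [[-0.0244  0.072 ]]
clip [[-0.1227 -0.021 ]
 [-0.1223  0.0171]]
```

Run:
```python
from h import *
np.set_printoptions(precision=4,suppress=True)
c=load('w8'); im=c['frame']; p=np.load('box.npy')
print('R@282',im[238:350:2,284,2].tolist()); print('R@340',im[280:352:2,340,2].tolist())
R=np.array([[np.cos(p[2]),np.sin(p[2])],[-np.sin(p[2]),np.cos(p[2])]])
T=p[:2]+np.array([-.0244,.072])@R
for x in(-.005,.005,):
  for z in(.1844,.2364,.2684,.2884): print(x,z,proj(c,np.r_[T+np.array([x,0])@R,z]))
```

```text
R@282 [21, 63, 142, 156, 152, 144, 140, 138, 133, 137, 137, 141, 160, 160, 159, 159, 158, 159, 157, 157, 160, 157, 159, 159, 158, 159, 160, 159, 163, 163, 158, 155, 157, 154, 154, 154, 158, 158, 157, 157, 144, 155, 163, 190, 223, 234, 237, 236, 235, 231, 208, 175, 169, 153, 79, 16]
R@340 [124, 124, 128, 145, 151, 142, 128, 124, 142, 170, 181, 162, 149, 152, 156, 157, 160, 159, 161, 164, 166, 167, 180, 178, 170, 172, 172, 170, 170, 169, 168, 166, 152, 85, 25, 23]
-0.005 0.1844 [[312.7419 239.4303]]
-0.005 0.2364 [[312.7063 269.6324]]
-0.005 0.2684 [[312.6725 298.3353]]
-0.005 0.2884 [[312.6431 323.2234]]
0.005 0.1844 [[312.6914 253.0561]]
0.005 0.2364 [[312.6425 286.4973]]
0.005 0.2684 [[312.5964 318.0586]]
0.005 0.2884 [[312.5566 345.2541]]
```

Call:
drive_tool(
  deltas=[
    {"hand": 0.2, "offset": [0.5, -0.1, 0], "angular": [0, 0, 0]},
    {"hand": 0.2, "offset": [0.5, -0.1, -5], "angular": [0, 0, 0]},
    {"hand": 0.2, "offset": [0.5, -0.1, -10], "angular": [0, 0, 0]},
    {"hand": 0.2, "offset": [0.5, -0.1, -12.5], "angular": [0, 0, 0]},
    {"hand": 0.2, "offset": [0.5, -0.1, -14], "angular": [0, 0, 0]},
    {"hand": 0.2, "offset": [0.5, -0.1, -15], "angular": [0, 0, 0]},
  ],
)

```text
time: 15.5
tool_pos: [0.5716, -0.2457, 0.1061]
tcp_rot: [0.964, 2.989, -0.0]
wrist_force: [0.7, 0.0, 0.2]
width: 0.386
```

Run:
```python
from h import *
np.set_printoptions(precision=4,suppress=True)
c=snap('wrist','w9'); s=bot.read_state(); print(s['tool_pos'],s['wrist_force'],s['torque'])
```

```text
[ 0.571  -0.2454  0.1051] [-0.3278  0.4469 -1.4296] [-0.0364  0.002  -0.0723]
```

View pics/w9.png

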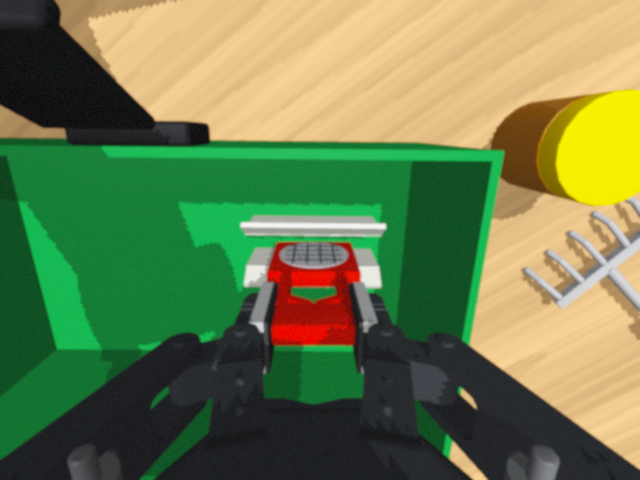

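Call:
drive_tool(
  deltas=[
    {"hand": 0.2, "offset": [0, 0, -1.2], "angular": [0, 0, 0]},
    {"hand": 0.2, "offset": [0, 0, -2.2], "angular": [0, 0, 0]},
    {"hand": 0.2, "offset": [0, 0, -2.9], "angular": [0, 0, 0]},
    {"hand": 0.2, "offset": [0, 0, -2.9], "angular": [0, 0, 0]},
  ],
)

```text
time: 16.05
tool_pos: [0.5718, -0.2459, 0.0781]
tcp_rot: [0.963, 2.988, -0.001]
wrist_force: [0.1, 0.1, 2.0]
width: 0.389
```

Call:
drive_tool(
  deltas=[
    {"hand": 0.2, "offset": [0, 0, -0.15], "angular": [0, 0, 0]},
    {"hand": 0.55, "offset": [0, 0, -0.15], "angular": [0, 0, 0]},
    {"hand": 0.55, "offset": [0, 0, -0.15], "angular": [0, 0, 0]},
    {"hand": 0.55, "offset": [0, 0, 4], "angular": [0, 0, 0]},
    {"hand": 0.55, "offset": [0, 0, 10], "angular": [0, 0, 0]},
    {"hand": 0.55, "offset": [0, 0, 16], "angular": [0, 0, 0]},
    {"hand": 1, "offset": [0, 3, 18], "angular": [0, 0, -10]},
    {"hand": 1, "offset": [0, 8, 18], "angular": [0, 0, -20]},
  ],
)

```text
time: 17.05
tool_pos: [0.5726, -0.1664, 0.2604]
tcp_rot: [1.478, 2.766, 0.001]
wrist_force: [-0.0, 0.3, -0.6]
width: 0.94
```

Call:
drive_tool(
  deltas=[
    {"hand": 1, "offset": [0, 5, 0], "angular": [0, 0, -10]},
    {"hand": 1, "offset": [0, 9, 0], "angular": [0, 0, -20]},
    {"hand": 1, "offset": [0, 9, 0], "angular": [0, 0, -30]},
    {"hand": 1, "offset": [0, 9, 0], "angular": [0, 0, -40]},
    {"hand": 1, "offset": [0, 9, 0], "angular": [0, 0, -50]},
    {"hand": 1, "offset": [0, 9, 0], "angular": [0, 0, -60]},
    {"hand": 1, "offset": [0, 9, 0], "angular": [0, 0, -70]},
    {"hand": 1, "offset": [0, 9, 0], "angular": [0, 0, -70]},
  ],
)

```text
time: 18.05
tool_pos: [0.5708, -0.0754, 0.2567]
tcp_rot: [-2.794, -1.435, 0.001]
wrist_force: [0.1, 0.6, -0.3]
width: 0.999
```

```bash
cat >> h.py <<'E'
def yellow(c,z=.07,amin=200):
    m=cv2.inRange(cv2.cvtColor(c['frame'],cv2.COLOR_BGR2HSV),(22,150,150),(35,255,255))
    k,l,st,ce=cv2.connectedComponentsWithStats(m)
    return [(st[i].tolist(),onz(c,[ce[i]],z)[0].round(4).tolist()) for i in range(1,k) if st[i,4]>amin]
E
python3 - <<'E'
from h import *
np.set_printoptions(precision=4,suppress=True)
c=snap('wrist','w10'); s=bot.read_state(); print(s['tool_pos'],s['tcp_rot'],s['q'])
for n in('wrist','top','scene'):
    c=snap(n,'j_'+n); print(n,yellow(c,amin=200 if n!='wrist' else 800))
E
```

```text
[ 0.5708 -0.0754  0.2568] [-2.7931 -1.4371  0.0009] [-0.1746  0.0623  1.7894  0.      1.2907  0.4458]
wrist [([317, 160, 60, 60, 2855], [0.6104, -0.0782, 0.07]), ([150, 230, 56, 53, 2335], [0.4236, -0.0325, 0.07])]
top [([357, 282, 22, 23, 405], [0.4212, -0.0308, 0.07])]
scene [([266, 222, 23, 12, 223], [0.4269, -0.0301, 0.07]), ([234, 262, 25, 15, 294], [0.6128, -0.0758, 0.07])]
```

Call:
drive_tool(
  deltas=[
    {"hand": 1, "offset": [3.95, -0.3, -3], "angular": [0, 0, 0]},
    {"hand": 1, "offset": [3.95, -0.3, -9], "angular": [0, 0, 0]},
    {"hand": 1, "offset": [3.95, -0.3, -15], "angular": [0, 0, 0]},
    {"hand": 1, "offset": [3.95, -0.3, -20], "angular": [0, 0, 0]},
    {"hand": 1, "offset": [3.95, -0.3, -22.7], "angular": [0, 0, 0]},
    {"hand": 1, "offset": [3.95, -0.3, -22.7], "angular": [0, 0, 0]},
    {"hand": 0.5, "offset": [3.95, -0.3, -22.7], "angular": [0, 0, 0]},
    {"hand": 0.5, "offset": [3.95, -0.3, -22.7], "angular": [0, 0, 0]},
  ],
  force=40,
)

```text
time: 19.25
tool_pos: [0.6127, -0.0788, 0.0331]
tcp_rot: [2.793, 1.432, 0.006]
wrist_force: [0.3, -0.0, -0.6]
width: 0.69
```

Call:
drive_tool(
  deltas=[
    {"hand": 0.5, "offset": [0, 0, 0], "angular": [0, 0, 0]},
    {"hand": 0.5, "offset": [0, 0, 4], "angular": [0, 0, 0]},
    {"hand": 0.5, "offset": [0, 0, 10], "angular": [0, 0, 0]},
    {"hand": 0.5, "offset": [0, 0, 16], "angular": [0, 0, 0]},
    {"hand": 0.5, "offset": [0, 0, 17], "angular": [0, 0, 0]},
  ],
)

```text
time: 19.88
tool_pos: [0.6143, -0.0791, 0.2076]
tcp_rot: [2.789, 1.43, 0.015]
wrist_force: [-0.1, -0.1, -1.3]
width: 0.694
```

Call:
drive_tool(
  deltas=[
    {"hand": 0.5, "offset": [-2.2, -5, 0], "angular": [0, 0, 0]},
    {"hand": 0.5, "offset": [-4.4, -10, 0], "angular": [0, 0, 0]},
    {"hand": 0.5, "offset": [-6.6, -15, 0], "angular": [0, 0, 0]},
    {"hand": 0.5, "offset": [-8.8, -20, 0], "angular": [0, 0, 0]},
    {"hand": 0.5, "offset": [-11, -25, 0], "angular": [0, 0, 0]},
    {"hand": 0.5, "offset": [-13.4, -30.9, 0], "angular": [0, 0, 0]},
    {"hand": 0.5, "offset": [-13.4, -30.9, 0], "angular": [0, 0, 0]},
    {"hand": 0.5, "offset": [-13.4, -30.9, 0], "angular": [0, 0, 0]},
  ],
)

```text
time: 20.88
tool_pos: [0.4758, -0.387, 0.1991]
tcp_rot: [-2.795, -1.43, 0.0]
wrist_force: [0.4, -0.1, -1.7]
width: 0.691
```

Run:
```python
from h import *
np.set_printoptions(precision=4,suppress=True)
c=snap('wrist','w11'); s=bot.read_state(); print(s['tool_pos'],s['tcp_rot'],s['width']); p=np.load('box.npy')
R=np.array([[np.cos(p[2]),np.sin(p[2])],[-np.sin(p[2]),np.cos(p[2])]]); print((s['tool_pos'][:2]-p[:2])@R.T)
```

```text
[ 0.4763 -0.3864  0.1993] [-2.7941 -1.432   0.0003] 0.6928905719925783
[-0.0137 -0.0958]
```

View pics/w11.png

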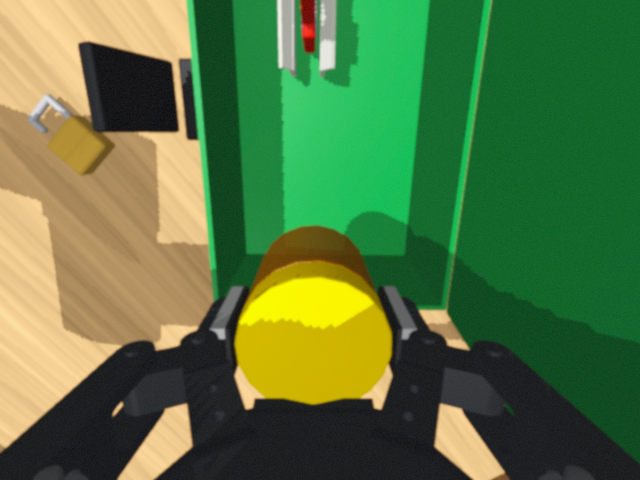

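Call:
drive_tool(
  deltas=[
    {"hand": 0.5, "offset": [0.2, 0, -5], "angular": [0, 0, 0]},
    {"hand": 0.5, "offset": [0.2, 0, -10], "angular": [0, 0, 0]},
    {"hand": 0.5, "offset": [0.2, 0, -14], "angular": [0, 0, 0]},
    {"hand": 0.5, "offset": [0.2, 0, -16], "angular": [0, 0, 0]},
    {"hand": 0.5, "offset": [0.2, 0, -16.4], "angular": [0, 0, 0]},
    {"hand": 0.5, "offset": [0.2, 0, -16.4], "angular": [0, 0, 0]},
  ],
)

```text
time: 21.68
tool_pos: [0.4797, -0.3872, 0.0371]
tcp_rot: [2.794, 1.434, 0.001]
wrist_force: [-0.6, 0.3, -2.4]
width: 0.695
```

Call:
drive_tool(
  deltas=[
    {"hand": 0.5, "offset": [0, 0, -0.4], "angular": [0, 0, 0]},
    {"hand": 0.95, "offset": [0, 0, -0.4], "angular": [0, 0, 0]},
    {"hand": 0.95, "offset": [0, 0, -0.4], "angular": [0, 0, 0]},
    {"hand": 0.95, "offset": [0, 0, 5], "angular": [0, 0, 0]},
    {"hand": 0.95, "offset": [0, 0, 11], "angular": [0, 0, 0]},
    {"hand": 0.95, "offset": [0, 0, 17], "angular": [0, 0, 0]},
    {"hand": 0.95, "offset": [0, 0, 22], "angular": [0, 0, 0]},
    {"hand": 1, "offset": [-1, 5, 22], "angular": [0, 0, 0]},
  ],
)

```text
time: 22.68
tool_pos: [0.4719, -0.3415, 0.2633]
tcp_rot: [2.787, 1.423, 0.008]
wrist_force: [1.0, 0.7, -0.1]
width: 0.999
```

Call:
drive_tool(
  deltas=[
    {"hand": 1, "offset": [-1, 6, 0], "angular": [0, 0, 0]},
    {"hand": 1, "offset": [-2, 12, 0], "angular": [0, 0, 0]},
    {"hand": 1, "offset": [-3, 18, 0], "angular": [0, 0, 0]},
    {"hand": 1, "offset": [-4, 24, 0], "angular": [0, 0, 0]},
    {"hand": 1, "offset": [-5, 28, 0], "angular": [0, 0, 0]},
    {"hand": 1, "offset": [-5, 28, 0], "angular": [0, 0, 0]},
  ],
)

```text
time: 23.42
tool_pos: [0.418, -0.0553, 0.2565]
tcp_rot: [2.792, 1.439, 0.002]
wrist_force: [-0.1, 0.1, 0.2]
width: 0.997
```

Run:
```python
from h import *
np.set_printoptions(precision=4,suppress=True)
s=bot.read_state(); print(s['tool_pos'],s['tcp_rot'],s['q'])
for n in('wrist','top','scene'):
    c=snap(n,'k_'+n); print(n,yellow(c,amin=150 if n!='wrist' else 800))
```

```text
[ 0.418  -0.0553  0.2565] [2.7925 1.4385 0.0018] [-0.191  -0.251   2.0756  0.0004  1.3158  0.4283]
wrist [([274, 159, 61, 60, 2825], [0.4241, -0.0326, 0.07])]
top [([498, 257, 23, 23, 400], [0.4771, -0.3907, 0.07]), ([357, 282, 21, 23, 347], [0.4225, -0.0281, 0.07])]
scene [([266, 222, 23, 12, 221], [0.427, -0.0301, 0.07])]
```

Call:
drive_tool(
  deltas=[
    {"hand": 1, "offset": [0.6, 2.3, -3], "angular": [0, 0, 0]},
    {"hand": 1, "offset": [0.6, 2.3, -9], "angular": [0, 0, 0]},
    {"hand": 1, "offset": [0.6, 2.3, -15], "angular": [0, 0, 0]},
    {"hand": 1, "offset": [0.6, 2.3, -20], "angular": [0, 0, 0]},
    {"hand": 1, "offset": [0.6, 2.3, -22.7], "angular": [0, 0, 0]},
    {"hand": 1, "offset": [0.6, 2.3, -22.7], "angular": [0, 0, 0]},
    {"hand": 0.5, "offset": [0.6, 2.3, -22.7], "angular": [0, 0, 0]},
    {"hand": 0.5, "offset": [0.6, 2.3, -22.7], "angular": [0, 0, 0]},
  ],
  force=40,
)

```text
time: 24.58
tool_pos: [0.4266, -0.0351, 0.0312]
tcp_rot: [2.794, 1.431, 0.005]
wrist_force: [1.2, -0.7, -1.8]
width: 0.692
```

Call:
drive_tool(
  deltas=[
    {"hand": 0.5, "offset": [0, 0, 0], "angular": [0, 0, 0]},
    {"hand": 0.5, "offset": [0, 0, 4], "angular": [0, 0, 0]},
    {"hand": 0.5, "offset": [0, 0, 10], "angular": [0, 0, 0]},
    {"hand": 0.5, "offset": [0, 0, 16], "angular": [0, 0, 0]},
    {"hand": 0.5, "offset": [0, 0, 21], "angular": [0, 0, 0]},
    {"hand": 0.5, "offset": [0, 0, 21], "angular": [0, 0, 0]},
  ],
)

```text
time: 25.32
tool_pos: [0.428, -0.0349, 0.2453]
tcp_rot: [2.79, 1.43, 0.015]
wrist_force: [0.1, 0.1, -1.5]
width: 0.695
```

Call:
drive_tool(
  deltas=[
    {"hand": 0.5, "offset": [1.8, -5.8, 0], "angular": [0, 0, 0]},
    {"hand": 0.5, "offset": [3.6, -11.6, 0], "angular": [0, 0, 0]},
    {"hand": 0.5, "offset": [5.4, -17.4, 0], "angular": [0, 0, 0]},
    {"hand": 0.5, "offset": [7.2, -23, 0], "angular": [0, 0, 0]},
    {"hand": 0.5, "offset": [9.4, -29.2, 0], "angular": [0, 0, 0]},
    {"hand": 0.5, "offset": [9.4, -29.2, 0], "angular": [0, 0, 0]},
    {"hand": 0.5, "offset": [9.4, -29.2, 0], "angular": [0, 0, 0]},
  ],
)

```text
time: 26.2
tool_pos: [0.5176, -0.326, 0.2374]
tcp_rot: [-2.794, -1.43, 0.002]
wrist_force: [-0.4, -0.4, -1.0]
width: 0.692
```

Run:
```python
from h import *
np.set_printoptions(precision=4,suppress=True)
s=bot.read_state(); print(s['tool_pos'],s['tcp_rot'],s['width']); p=np.load('box.npy')
R=np.array([[np.cos(p[2]),np.sin(p[2])],[-np.sin(p[2]),np.cos(p[2])]]); print((s['tool_pos'][:2]-p[:2])@R.T)
```

```text
[ 0.5176 -0.326   0.2374] [-2.7936 -1.4299  0.002 ] 0.6919883170976043
[-0.0159 -0.0226]
```

Call:
drive_tool(
  deltas=[
    {"hand": 0.5, "offset": [0.2, -0.1, -6], "angular": [0, 0, 0]},
    {"hand": 0.5, "offset": [0.2, -0.1, -12], "angular": [0, 0, 0]},
    {"hand": 0.5, "offset": [0.2, -0.1, -17], "angular": [0, 0, 0]},
    {"hand": 0.5, "offset": [0.2, -0.1, -19.5], "angular": [0, 0, 0]},
    {"hand": 0.5, "offset": [0.2, -0.1, -20.5], "angular": [0, 0, 0]},
    {"hand": 0.5, "offset": [0.2, -0.1, -20.5], "angular": [0, 0, 0]},
    {"hand": 0.95, "offset": [0.2, -0.1, -20.5], "angular": [0, 0, 0]},
    {"hand": 0.95, "offset": [0.2, -0.1, -20.5], "angular": [0, 0, 0]},
  ],
)

```text
time: 27.2
tool_pos: [0.5211, -0.3273, 0.0352]
tcp_rot: [2.794, 1.433, 0.001]
wrist_force: [0.3, 0.2, -0.0]
width: 0.949
```

Call:
drive_tool(
  deltas=[
    {"hand": 0.95, "offset": [0, 0, 5], "angular": [0, 0, 0]},
    {"hand": 0.95, "offset": [0, 0, 11], "angular": [0, 0, 0]},
    {"hand": 0.95, "offset": [0, 0, 17], "angular": [0, 0, 0]},
    {"hand": 0.5, "offset": [0, 0, 23], "angular": [0, 0, 0]},
    {"hand": 0, "offset": [-2, 5, 26], "angular": [0, 0, 0]},
    {"hand": 0, "offset": [-4, 11, 28], "angular": [0, 0, 0]},
    {"hand": 0, "offset": [-4, 16, 30], "angular": [0, 0, 0]},
    {"hand": 0, "offset": [-4, 20, 30], "angular": [0, 0, 0]},
  ],
)

```text
time: 28.2
tool_pos: [0.4811, -0.1259, 0.3374]
tcp_rot: [2.792, 1.432, 0.007]
wrist_force: [0.9, -0.1, -0.2]
width: -0.001
```

Run:
```python
from h import *
np.set_printoptions(precision=4,suppress=True)
s=bot.read_state(); print(s['tool_pos'],s['q']); t=snap('top','top5'); sc=snap('scene','sc5'); print(yellow(t,amin=150))
f=lambda im,x,y,w,h:cv2.resize(im[y:y+h,x:x+w],(400,300),interpolation=cv2.INTER_CUBIC)
cv2.imwrite('pics/cG.png',np.vstack([np.hstack([f(t['frame'],190,170,200,150),f(t['frame'],400,160,200,150)]),np.hstack([f(sc['frame'],60,150,200,150),f(sc['frame'],290,190,180,135)])]))
p=np.load('box.npy')
def W(X):
    X=np.atleast_2d(X);ca,sa=np.cos(p[2]),np.sin(p[2]); return np.c_[X[:,0]*ca-X[:,1]*sa+p[0],X[:,0]*sa+X[:,1]*ca+p[1],X[:,2]]
# lid angle: free-edge corners for several angles in both cams
for a in(1.5,1.55,1.6,1.65,1.7,1.75):
    q=W([(.09-.186*np.cos(a),y,.117+.186*np.sin(a)) for y in(.153,-.153)]); print(a,proj(t,q).round(1).tolist(),proj(sc,q).round(1).tolist())
for a in(1.9,2.1,2.3): 
    q=W([(-.098+.05*np.cos(a),y,.1265+.05*np.sin(a)) for y in(.02,-.02)]); print(a,proj(t,q).round(1).tolist())
```

```text
[ 0.4811 -0.1259  0.3374] [-0.3063 -0.1305  1.8305  0.0004  1.4358  0.3169]
[]
1.5 [[472.1, 166.1], [588.7, 248.6]] [[155.2, 199.4], [82.0, 156.2]]
1.55 [[474.5, 162.6], [591.1, 245.1]] [[151.5, 200.9], [78.6, 157.3]]
1.6 [[476.9, 159.1], [593.4, 241.5]] [[147.9, 202.6], [75.3, 158.7]]
1.65 [[479.3, 155.6], [595.6, 238.0]] [[144.3, 204.6], [71.9, 160.3]]
1.7 [[481.5, 152.2], [597.7, 234.5]] [[140.7, 206.7], [68.6, 162.0]]
1.75 [[483.7, 148.9], [599.7, 231.0]] [[137.1, 209.1], [65.4, 163.9]]
1.9 [[458.0, 275.0], [472.0, 284.9]]
2.1 [[455.4, 278.2], [469.3, 288.0]]
2.3 [[452.8, 281.0], [466.7, 290.7]]
```

View pics/cG.png

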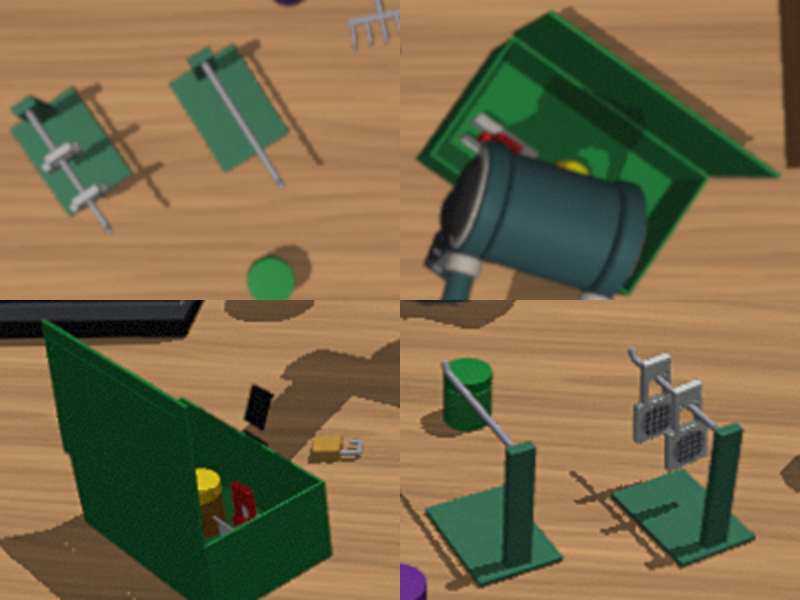

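Call:
drive_tool(
  deltas=[
    {"hand": 0, "offset": [0, 0, 3], "angular": [0, 0, 0]},
    {"hand": 0, "offset": [3, -4.7, 3], "angular": [0, 0, 0]},
    {"hand": 0, "offset": [6, -9.4, 3], "angular": [0, 0, 0]},
    {"hand": 0, "offset": [9, -14.1, 3], "angular": [0, 0, 0]},
    {"hand": 0, "offset": [12, -18.8, 3], "angular": [0, 0, 0]},
    {"hand": 0, "offset": [15, -23.5, 3], "angular": [0, 0, 0]},
    {"hand": 0, "offset": [17.8, -27.5, 3], "angular": [0, 0, 0]},
    {"hand": 0, "offset": [17.8, -27.5, 3], "angular": [0, 0, 0]},
  ],
)

```text
time: 29.3
tool_pos: [0.6587, -0.4063, 0.3596]
tcp_rot: [-2.795, -1.427, 0.005]
wrist_force: [0.4, 0.2, -0.5]
width: 0.002
```

Run:
```python
from h import *
np.set_printoptions(precision=4,suppress=True)
s=bot.read_state(); print(s['tool_pos'],s['tcp_rot'],s['q']); p=np.load('box.npy')
R=np.array([[np.cos(p[2]),np.sin(p[2])],[-np.sin(p[2]),np.cos(p[2])]]); print((s['tool_pos'][:2]-p[:2])@R.T)
t=snap('top','top6'); sc=snap('scene','sc6'); w=snap('wrist','w12')
def W(X):
    X=np.atleast_2d(X);ca,sa=np.cos(p[2]),np.sin(p[2]); return np.c_[X[:,0]*ca-X[:,1]*sa+p[0],X[:,0]*sa+X[:,1]*ca+p[1],X[:,2]]
print('lid pts wrist',proj(w,W([(.077,y,.30) for y in(.153,0,-.153)])))
# lid waypoints from current (goal for TCP), r=.165
for a in(1.5,1.3,1.1,.9,.7,.5,.3,.15,0):
    X=.09-.165*np.cos(a)+.006*np.sin(a)+.0145; Z=.114+.165*np.sin(a)+.006*np.cos(a)
    print(a,W((X,0,Z)))
```

```text
[ 0.6587 -0.4063  0.3596] [-2.795  -1.4269  0.0047] [-0.5845  0.4206  1.1687 -0.0009  1.5568  0.0422]
[ 0.1455 -0.0045]
lid pts wrist [[187.58   -27.3137]
 [212.9342 248.085 ]
 [229.2432 428.0614]]
1.5 [[ 0.6237 -0.3752  0.279 ]]
1.3 [[ 0.5972 -0.356   0.2746]]
1.1 [[ 0.5721 -0.3377  0.2638]]
0.9 [[ 0.5491 -0.321   0.247 ]]
0.7 [[ 0.5294 -0.3066  0.2249]]
0.5 [[ 0.5135 -0.295   0.1984]]
0.3 [[ 0.5022 -0.2868  0.1685]]
0.15 [[ 0.4971 -0.2831  0.1446]]
0 [[ 0.4949 -0.2815  0.12  ]]
```

Run:
```python
from h import *
w=load('w12')['frame']; print(w[248,120:300:5].tolist()); print(w[200,120:300:5,1].tolist())
```

```text
[[84, 129, 162], [89, 134, 166], [81, 172, 38], [32, 67, 21], [31, 67, 11], [31, 65, 16], [27, 64, 14], [31, 69, 18], [29, 67, 11], [29, 67, 15], [44, 95, 25], [65, 135, 34], [68, 136, 39], [25, 184, 166], [0, 246, 246], [0, 246, 246], [0, 247, 247], [0, 247, 246], [0, 246, 246], [0, 246, 246], [30, 210, 187], [88, 181, 38], [30, 71, 14], [36, 82, 18], [40, 85, 20], [27, 66, 14], [34, 70, 17], [28, 66, 16], [32, 68, 14], [31, 70, 14], [32, 67, 9], [32, 68, 20], [65, 107, 125], [92, 138, 172], [88, 132, 165], [95, 141, 177]]
[171, 70, 63, 68, 66, 67, 69, 65, 70, 116, 131, 224, 246, 246, 246, 247, 247, 246, 247, 238, 191, 100, 70, 122, 69, 68, 69, 68, 68, 70, 68, 66, 138, 143, 141, 145]
```

Call:
drive_tool(
  deltas=[
    {"hand": 0, "offset": [0, 0, -5], "angular": [0, 0, 0]},
    {"hand": 0, "offset": [0, 0, -8.2], "angular": [0, 0, 0]},
    {"hand": 0, "offset": [-2, 1.8, -8.1], "angular": [0, 0, 0]},
    {"hand": 0, "offset": [-3.5, 3.1, -8.1], "angular": [0, 0, 0]},
    {"hand": 0, "offset": [-4.8, 4.1, -8.3], "angular": [0, 0, 0]},
    {"hand": 0, "offset": [-6.1, 5.0, -8.5], "angular": [0, 0, 0]},
    {"hand": 0, "offset": [-7.4, 6.0, -9], "angular": [0, 0, 0]},
    {"hand": 0, "offset": [-8.7, 6.9, -9.6], "angular": [0, 0, 0]},
  ],
)

```text
time: 30.45
tool_pos: [0.5712, -0.3321, 0.2707]
tcp_rot: [2.792, 1.433, 0.004]
wrist_force: [1.2, -0.3, 0.2]
width: -0.002
```

Run:
```python
from h import *
s=bot.read_state(); print(s['tool_pos'],s['wrist_force']); p=np.load('box.npy')
sc=snap('scene','sc7')
def W(X):
    X=np.atleast_2d(X);ca,sa=np.cos(p[2]),np.sin(p[2]); return np.c_[X[:,0]*ca-X[:,1]*sa+p[0],X[:,0]*sa+X[:,1]*ca+p[1],X[:,2]]
a=load('sc6')['frame'].astype(int);b=sc['frame'].astype(int)
m=cv2.inRange(cv2.cvtColor(sc['frame'],cv2.COLOR_BGR2HSV),(55,120,30),(70,255,255))[:320,:260]
ys,xs=np.where(m); 
print('leftmost',xs.min(),ys[xs==xs.min()].mean(),'topmost',ys.min(),xs[ys==ys.min()].mean())
for ang in(1.5,1.4,1.3,1.2,1.1,1.0,.9): print(ang,proj(sc,W([(.09-.186*np.cos(ang),y,.117+.186*np.sin(ang)) for y in(.153,-.153)])).round(1).tolist())
```

```text
[ 0.57124364 -0.33212921  0.27066109] [ 1.21191914 -0.27313596  0.23072058]
leftmost 93 221.75 topmost 158 106.0
1.5 [[155.2, 199.4], [82.0, 156.2]]
1.4 [[162.4, 197.0], [88.8, 154.3]]
1.3 [[169.5, 195.4], [95.5, 153.2]]
1.2 [[176.5, 194.6], [102.1, 152.9]]
1.1 [[183.1, 194.7], [108.4, 153.3]]
1.0 [[189.4, 195.5], [114.5, 154.3]]
0.9 [[195.3, 197.1], [120.3, 156.1]]
```

Call:
drive_tool(
  deltas=[
    {"hand": 0, "offset": [-1.2, 0.8, -0.9], "angular": [0, 0, 0]},
    {"hand": 0, "offset": [-2.3, 1.6, -1.7], "angular": [0, 0, 0]},
    {"hand": 0, "offset": [-3.3, 2.4, -2.8], "angular": [0, 0, 0]},
    {"hand": 0, "offset": [-4.2, 3.1, -3.9], "angular": [0, 0, 0]},
    {"hand": 0, "offset": [-5.0, 3.7, -5.2], "angular": [0, 0, 0]},
    {"hand": 0, "offset": [-5.8, 4.2, -6.5], "angular": [0, 0, 0]},
    {"hand": 0, "offset": [-6.4, 4.6, -8.0], "angular": [0, 0, 0]},
    {"hand": 0, "offset": [-7.0, 5.0, -9.5], "angular": [0, 0, 0]},
  ],
)

```text
time: 31.5
tool_pos: [0.5011, -0.2832, 0.172]
tcp_rot: [-2.796, -1.432, 0.0]
wrist_force: [1.6, 0.2, 0.2]
width: 0.003
```

Call:
drive_tool(
  deltas=[
    {"hand": 0, "offset": [-0.3, 0.2, -1.2], "angular": [0, 0, 0]},
    {"hand": 0, "offset": [-0.5, 0.4, -2.4], "angular": [0, 0, 0]},
    {"hand": 0, "offset": [-0.6, 0.5, -3.6], "angular": [0, 0, 0]},
    {"hand": 0, "offset": [-0.7, 0.6, -4.4], "angular": [0, 0, 0]},
    {"hand": 0, "offset": [-0.7, 0.6, -4.9], "angular": [0, 0, 0]},
    {"hand": 0, "offset": [-0.7, 0.6, -5.1], "angular": [0, 0, 0]},
    {"hand": 0, "offset": [-0.7, 0.6, -5.1], "angular": [0, 0, 0]},
  ],
)

```text
time: 32.38
tool_pos: [0.4947, -0.2776, 0.1223]
tcp_rot: [2.796, 1.433, 0.0]
wrist_force: [-0.8, -0.4, -0.4]
width: -0.001
```

Run:
```python
from h import *
s=bot.read_state(); print(s['tool_pos'],s['wrist_force']); p=np.load('box.npy')
sc=snap('scene','sc8')
def W(X):
    X=np.atleast_2d(X);ca,sa=np.cos(p[2]),np.sin(p[2]); return np.c_[X[:,0]*ca-X[:,1]*sa+p[0],X[:,0]*sa+X[:,1]*ca+p[1],X[:,2]]
m=cv2.inRange(cv2.cvtColor(sc['frame'],cv2.COLOR_BGR2HSV),(55,120,30),(70,255,255))[:320,:260]
ys,xs=np.where(m); 
print('leftmost',xs.min(),'topmost',ys.min(),xs[ys==ys.min()].mean(),'right',xs.max(),ys[xs==xs.max()].mean())
for ang in(.3,.2,.1,.05,0): print(ang,proj(sc,W([(.09-.186*np.cos(ang),y,.12+.186*np.sin(ang)) for y in(.153,-.153)])).round(1).tolist())
```

```text
[ 0.49471861 -0.27756325  0.12233605] [-0.80890885 -0.37924575 -0.43554597]
leftmost 94 topmost 197 148.5 right 224 272.1111111111111
0.3 [[219.7, 219.2], [145.3, 177.5]]
0.2 [[221.8, 224.8], [147.7, 182.8]]
0.1 [[223.3, 230.7], [149.5, 188.4]]
0.05 [[223.9, 233.8], [150.2, 191.3]]
0 [[224.3, 237.0], [150.8, 194.2]]
```

Call:
drive_tool(
  deltas=[
    {"hand": 0, "offset": [0, 0, -0.3], "angular": [0, 0, 0]},
    {"hand": 0, "offset": [0, 0, -0.5], "angular": [0, 0, 0]},
    {"hand": 0, "offset": [0, 0, -0.5], "angular": [0, 0, 0]},
  ],
)

```text
time: 32.8
tool_pos: [0.4952, -0.2778, 0.1199]
tcp_rot: [2.795, 1.432, 0.001]
wrist_force: [-3.7, 2.5, 12.1]
width: -0.0
```

Call:
drive_tool(
  deltas=[
    {"hand": 0, "offset": [0, 0, 4], "angular": [0, 0, 0]},
    {"hand": 0, "offset": [0, 0, 10], "angular": [0, 0, 0]},
    {"hand": 0, "offset": [-3, 2.2, 13], "angular": [0, 0, 0]},
    {"hand": 0, "offset": [-7, 5, 13], "angular": [0, 0, 0]},
    {"hand": 0, "offset": [-10.3, 7.5, 13], "angular": [0, 0, 0]},
    {"hand": 0, "offset": [-10.3, 7.5, 8], "angular": [0, 0, 0]},
    {"hand": 0, "offset": [-10.3, 7.5, 4], "angular": [0, 0, 0]},
    {"hand": 0, "offset": [-10.3, 7.5, 4], "angular": [0, 0, 0]},
  ],
)

```text
time: 33.8
tool_pos: [0.3888, -0.2008, 0.1542]
tcp_rot: [-2.79, -1.43, 0.006]
wrist_force: [-0.0, 0.5, 0.4]
width: 0.004
```

Run:
```python
from h import *
s=bot.read_state(); P=s['tool_pos']; p=np.load('box.npy')
R=np.array([[np.cos(p[2]),np.sin(p[2])],[-np.sin(p[2]),np.cos(p[2])]]); print(P,(P[:2]-p[:2])@R.T)
def W(X):
    X=np.atleast_2d(X);ca,sa=np.cos(p[2]),np.sin(p[2]); return np.c_[X[:,0]*ca-X[:,1]*sa+p[0],X[:,0]*sa+X[:,1]*ca+p[1],X[:,2]]
for X,Z in((-.1375,.148),(-.125,.152),(-.115,.160),(-.100,.165),(-.0895,.1593),(-.081,.151),(-.0755,.1407),(-.0725,.129)):
    print(((W((X,.001,Z))[0]-P)*100).round(1))
t=snap('top','top9')
for n in('top','scene'):
    c=snap(n,n+'9'); f=c['frame']; print(n,[proj(c,W((.09-.186*np.cos(a),-.153,.12+.186*np.sin(a)))).round(1).tolist() for a in (0,.1)])
    m=cv2.inRange(cv2.cvtColor(f,cv2.COLOR_BGR2HSV),(55,120,30),(70,255,255)); 
    if n=='scene':
        ys,xs=np.where(m[:320,:260]); print('topmost',ys.min(),xs[ys==ys.min()].mean())
```

```text
[ 0.38878803 -0.20080694  0.15424686] [-0.1937226   0.00276734]
[ 4.4 -3.5 -0.6]
[ 5.5 -4.2 -0.2]
[ 6.3 -4.8  0.6]
[ 7.5 -5.7  1.1]
[ 8.3 -6.3  0.5]
[ 9.  -6.8 -0.3]
[ 9.5 -7.1 -1.4]
[ 9.7 -7.3 -2.5]
top [[[514.5, 309.5]], [[517.4, 309.7]]]
scene [[[150.8, 194.2]], [[149.5, 188.4]]]
topmost 197 151.0
```

Call:
drive_tool(
  deltas=[
    {"hand": 0, "offset": [4.4, -3.4, -0.5], "angular": [0, 0, 0]},
    {"hand": 0, "offset": [5.5, -4.2, -0.2], "angular": [0, 0, 0]},
    {"hand": 0, "offset": [6.3, -4.8, 0.6], "angular": [0, 0, 0]},
    {"hand": 0, "offset": [7.0, -5.3, 1.0], "angular": [0, 0, 0]},
    {"hand": 0, "offset": [7.6, -5.7, 1.0], "angular": [0, 0, 0]},
    {"hand": 0, "offset": [8.3, -6.3, 0.5], "angular": [0, 0, 0]},
    {"hand": 0, "offset": [9.0, -6.8, -0.3], "angular": [0, 0, 0]},
    {"hand": 0, "offset": [9.4, -7.1, -1.2], "angular": [0, 0, 0]},
  ],
)

```text
time: 34.95
tool_pos: [0.4862, -0.274, 0.1452]
tcp_rot: [2.795, 1.432, 0.001]
wrist_force: [0.1, -0.7, 1.8]
width: -0.003
```

Call:
drive_tool(
  deltas=[
    {"hand": 0, "offset": [0.3, -0.2, -0.6], "angular": [0, 0, 0]},
    {"hand": 0, "offset": [0.5, -0.4, -1.2], "angular": [0, 0, 0]},
    {"hand": 0, "offset": [0.5, -0.4, -1.5], "angular": [0, 0, 0]},
    {"hand": 0, "offset": [0.5, -0.4, -1.7], "angular": [0, 0, 0]},
  ],
)

```text
time: 35.45
tool_pos: [0.49, -0.2772, 0.1288]
tcp_rot: [-2.795, -1.432, 0.001]
wrist_force: [-4.4, 2.3, 11.3]
width: -0.002
```

Call:
drive_tool(
  deltas=[
    {"hand": 0, "offset": [0, 0, 4], "angular": [0, 0, 0]},
    {"hand": 0, "offset": [0, 0, 10], "angular": [0, 0, 0]},
    {"hand": 0, "offset": [-4, 0, 14], "angular": [0, 0, 0]},
    {"hand": 0, "offset": [-6, 5, 16], "angular": [0, 0, 0]},
    {"hand": 0, "offset": [-8, 11, 16], "angular": [0, 0, 0]},
    {"hand": 0, "offset": [-8, 17, 16], "angular": [0, 0, 0]},
    {"hand": 0, "offset": [-8, 23, 16], "angular": [0, 0, 0]},
    {"hand": 0, "offset": [-8, 23, 16], "angular": [0, 0, 0]},
  ],
)

```text
time: 36.45
tool_pos: [0.4101, -0.0439, 0.2885]
tcp_rot: [-2.791, -1.442, -0.002]
wrist_force: [0.5, -0.1, 0.2]
width: -0.002
```

Run:
```python
from h import *
np.set_printoptions(precision=4,suppress=True)
s=bot.read_state(); print(s['tool_pos'],s['time'],s['wrist_force']); p=np.load('box.npy')
def W(X):
    X=np.atleast_2d(X);ca,sa=np.cos(p[2]),np.sin(p[2]); return np.c_[X[:,0]*ca-X[:,1]*sa+p[0],X[:,0]*sa+X[:,1]*ca+p[1],X[:,2]]
for n in('top','scene'):
    c=snap(n,n+'10'); f=c['frame']
    for a in(0,.3,1.57): 
        q=W([(-.098+r*np.cos(a),y,.129+r*np.sin(a)) for r in(.01,.05) for y in(.02,-.02)]); print(n,a,proj(c,q).round(1).tolist())
    x,y,w,h=(430,230,90,90) if n=='top' else (140,170,90,90)
    m=cv2.inRange(f[y:y+h,x:x+w],(0,0,0),(38,38,38)); k,l,st,ce=cv2.connectedComponentsWithStats(m)
    print([ (st[i,0]+x,st[i,1]+y,*st[i,2:]) for i in range(1,k) if st[i,4]>15])
t=load('top10'); f=t['frame']
# white sieves on hook B + stray yellow
print('white on B', cv2.connectedComponentsWithStats(cv2.inRange(f[200:290,190:260],(140,140,140),(255,255,255)))[2:])
print('yellow',yellow(t,amin=150))
for X in(-.066,-.12): 
    a=np.radians(33.9); print(proj(t,[.591+X*np.cos(a),.361+X*np.sin(a),.17]))
d=cv2.absdiff(load('top0')['frame'],f).sum(2)
print('changed padlock/rake/pots/green/purple',[int((d[y-18:y+18,x-18:x+18]>90).sum()) for x,y in((430,326),(381,183),(150,289),(326,310),(335,158))])
```

```text
[ 0.4101 -0.0439  0.2885] 36.45 [ 0.4652 -0.1434  0.1956]
top 0 [[459.4, 265.9], [472.9, 275.4], [468.6, 252.4], [482.1, 261.9]]
top 0.3 [[459.6, 266.1], [473.1, 275.6], [469.8, 253.0], [483.4, 262.6]]
top 1.57 [[458.1, 269.3], [471.7, 278.9], [462.4, 269.3], [476.5, 279.2]]
[(np.int32(452), np.int32(255), np.int32(29), np.int32(26), np.int32(354)), (np.int32(430), np.int32(294), np.int32(15), np.int32(6), np.int32(35))]
scene 0 [[187.3, 215.4], [177.7, 209.8], [174.6, 221.7], [165.1, 216.0]]
scene 0.3 [[187.3, 214.3], [177.7, 208.7], [174.6, 216.4], [165.0, 210.7]]
scene 1.57 [[189.9, 210.5], [180.3, 205.0], [188.2, 196.9], [178.4, 191.5]]
[(np.int32(167), np.int32(211), np.int32(23), np.int32(13), np.int32(164))]
white on B (array([[   0,    0,   70,   90, 6164],
       [  19,   34,    1,    1,    1],
       [  24,   41,    1,    1,    1],
       [  21,   42,   14,   13,   59],
       [  33,   54,    1,    1,    1],
       [  35,   57,    1,    1,    1],
       [  37,   60,    1,    1,    1],
       [  38,   62,    2,    2,    2],
       [  35,   63,   14,   12,   61],
       [  46,   73,    6,    9,    9]], dtype=int32), array([[34.4817, 44.1869],
       [19.    , 34.    ],
       [24.    , 41.    ],
       [27.4746, 47.1017],
       [33.    , 54.    ],
       [35.    , 57.    ],
       [37.    , 60.    ],
       [38.5   , 62.5   ],
       [41.377 , 67.8525],
       [48.3333, 77.    ]]))
yellow []
[[217.8201 247.734 ]]
[[230.9502 266.839 ]]
changed padlock/rake/pots/green/purple [1184, 0, 0, 0, 0]
```

Run:
```python
from h import *
for n in('scene0','scene10'):
    f=load(n)['frame'][210:240,205:250]; m=cv2.inRange(cv2.cvtColor(f,cv2.COLOR_BGR2HSV),(18,150,60),(28,255,255)); print(n,m.sum()//255,np.argwhere(m).mean(0))
print(bot.finish_job())
```

```text
scene0 184 [13.38043478 17.7173913 ]
scene10 172 [13.69767442 17.85465116]
the job is handed in; nothing more can be done
None
```

The job is finished and handed in at about 36.5 s of robot time, well under the 210 s limit. No verdict is reported, so the state below comes from my own checks.

- **White sieves:** there were two (the third was absent). Both hang on the spare hook, about 65 and 120 mm from the post. The last top picture shows both on the arm line, within 1 to 2 pixels of where they should be.
- **Red sieve:** it stands upright between the ribs. The tool stopped about 1 mm above full depth and the sieve was then lowered and released. The last pictures before the lid closed show it standing.
- **Jars:** both amber jars are in the box. None is left on the board, and I saw no sign of a jar being knocked aside.
- **Lid:** it was pressed shut with about 12 N at its given closed height (0.120 m). Its edge pixels also match the shut position.
- **Clip:** it was folded only after the lid was shut and pressed flat with about 11 N at 0.129 m. The last scene picture matches the flat position.
- **Bystanders:** the rake, pots and the two decoy jars show no change in the top picture. The top picture did show a change around the padlock, which I put down to the arm or its shadow. In the scene picture the padlock is within half a pixel of its starting place.

The lid, clip and final padlock checks came from forces and pixel measurements, because I had used all 16 picture views by then. At hand-in the arm was clear of everything, with the tool at z = 0.29 m.

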